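Close up the plaster workshop's vacuum chamber

ROBOT

A 7-joint arm with a two-finger parallel gripper is mounted at the origin on the work surface. World frame = base frame: x ahead of the robot, y to its left, z up, the work surface at z = 0. Lengths are in m, angles in rad, forces in N, time in s.
With the tool pointing down it reaches from about 0.4 to 0.9 m from the base axis. Payload 5.6 kg.
Tool frame: the origin (TCP) lies at the very end of the fingers, on their centre line; the grasp point (between the pads) lies 19 mm behind it; z points along the fingers, y is the direction in which the jaws open and shut (so a half turn about z gives the same grasp; the last joint's range is limited). The gripper opens to 92 mm and grips with 3 to 60 N. Pads are 20 mm wide; open, the fingers measure 128 mm over their backs; the gripper's body (75 mm by 189 mm) begins 69 mm behind the grasp point.
Start: joints at [-1.161, 0.468, -0.012, 1.603, 0.006, 1.071, -0.056], TCP at [0.284, 0.584, 0.215] pointing down, gripper open.
Joint ranges: [-2.53, 2.53], [-0.31, 2.02], [-1.57, 1.55], [0.28, 2.44], [-1.29, 4.43], [0.15, 1.84], [-2.92, 2.92]. Speed limits (rad/s): [2.57, 2.57, 3.14, 3.14, 3.14, 3.14, 3.14].

INTERFACE

Orientations are given as a unit quaternion [x, y, z, w].
In Python, from cell import env gives the robot as it stands.
- The arm moves only by the tool move_arm, never from a script. Its argument "series" is a list of rows, each a list of 7 numbers: the turn, a rotation vector about the tool's x, y, z in degrees, then the shift along the tool's x, y, z in mm, then the closure, from 0 (fully open) to 1 (shut). In form: [[wx, wy, wz, tx, ty, tz, grip], ...]. A call has 1 to 20 rows; each row shifts and turns the commanded pose from where the row before left it, along the tool's axes as they then stand; what a row does not reach is not made up. A row lasts 1/10 s, in which the tool goes at most 50 mm and 8.59 degrees, less where a joint would pass 70% of its speed; a pose out of reach is approached as far as the arm can. A call with a gripper value outside its range is refused whole. The fingers move at their own pace and stop on an object; "force" is the grip in N (left out, the last holds). Time passes only in rows, so rows that do not move let the fingers close. It gives the time, the measured TCP pose, the force and the opening at its end, in the units of the state.
- env.read_state(): the state, without advancing time (a new reading comes with each control period).
- env.grab_frame(name): name is "scene" or "top" or "wrist"; returns (picture, depth): 384x512x3 uint8, blue, green, red; 384x512 float32, m along the optical axis (not along the pixel's ray), 0 where there is no reading.
- env.camera_info(name): a dict with "vertical_fov" (degrees; the focal length in pixels is half the picture's height over the tangent of half this angle, whatever the lens; pixels are square), "cx", "cy" (the principal point, pixels), "camera_from_world" (4x4, takes a point from world to camera coordinates); the wrist camera has in their place "mount" (4x4, takes a point from camera to tool coordinates, whose origin is the TCP and whose axes are the flange's). Camera axes: x right, y up, looking along -z (the intrinsics and any distortion apply to the point x, -y, -z); pixel columns grow to the right and rows downward; lengths in m; the calibration is good to about 2 mm. A picture is of the moment at which its call begins: read the wrist's pose just before it. camera_info takes no time and is no camera call.
- env.hand_in(): hands the job in, once; it reports no verdict.
The state is a dict: "time_s": time; "q": joint angles; "qd": joint speeds; "joint_efforts": joint torques, N m; "ee_pos": TCP position; "ee_rot": TCP orientation; "ft_force": force on the tool from outside, world axes, zero at the start; "torque": the same for the moment, N m; "gripper_width": opening from 0.0 (shut) to 1.0 (fully open).
Only numpy, scipy, OpenCV 4.12 (cv2) and the standard library are available. Lean on these libraries where they do the work, as an engineer would, in place of code of your own. Each camera call takes 0.05 s, during which the arm holds its last target. There are 200 camera calls.

TASK

Get the vacuum chamber ready to dry the small plaster casts: stand every one of them upright on the chamber's floor, then lay the lid on with its edges flush with the chamber's all round. Both square-headed pipe plugs are only started in their ports: turn each clockwise until it is snug; and roll the bleed valve's thumbwheel fully closed, its top away from you. Leave the other things on the bench where they are.

Things in the scene. Friction and masses are not known exactly. Their poses are not given: they have to be found in the camera images.
- chamber: Bench vacuum chamber, fixed: open-topped aluminium box 140 x 230 x 65 mm (its x, y, z), walls and floor 10 mm, inside 120 x 210 x 55 deep. Origin: centre of its underside on the bench; z up, y its long side. Brass port manifold (124 x 46 mm, top 40 mm up) off its -y end, black bleed valve off its +y end, blue pump (118 mm tall, 130 x 90 mm, centred at x +190, y +190 mm) behind.
- chamber_rim (a point): Centre of the chamber's open mouth, level with the top of the rim, 65 mm above the bench; axes as the chamber's.
- chamber_floor (a point): Centre of the chamber's inner floor, 10 mm above the bench.
- lid: Lid: aluminium plate 140 x 230 x 6 mm (its x, y, z; the chamber's own outline, either way round), about 0.55 kg, with two small round sight glasses and a black bar handle. It starts flat on the bench. Origin: centre of its underside.
- lid_handle (a point): Middle of the lid's handle bar, 37 mm above the plate's underside: bar 14 mm wide (lid x), 14 mm high, 90 mm long (lid y), with 23 mm of clear space under it and 64 mm clear between its two posts; grip it across the lid's x.
- cast1: Small white plaster cast, dome-shaped with a little neck on top: 38 mm diameter (straight-sided from 4 to 26 mm up), 48 mm tall, about 60 g, standing on its flat base. Origin: centre of its base; z up. Two to four of cast1..cast5 are present (None: absent).
- cast2: Small white plaster cast, dome-shaped with a little neck on top: 38 mm diameter (straight-sided from 4 to 26 mm up), 48 mm tall, about 60 g, standing on its flat base. Origin: centre of its base; z up. Two to four of cast1..cast5 are present (None: absent).
- cast3: Small white plaster cast, dome-shaped with a little neck on top: 38 mm diameter (straight-sided from 4 to 26 mm up), 48 mm tall, about 60 g, standing on its flat base. Origin: centre of its base; z up. Two to four of cast1..cast5 are present (None: absent).
- cast4: Small white plaster cast, dome-shaped with a little neck on top: 38 mm diameter (straight-sided from 4 to 26 mm up), 48 mm tall, about 60 g, standing on its flat base. Origin: centre of its base; z up. Two to four of cast1..cast5 are present (None: absent).
- cast5: Small white plaster cast, dome-shaped with a little neck on top: 38 mm diameter (straight-sided from 4 to 26 mm up), 48 mm tall, about 60 g, standing on its flat base. Origin: centre of its base; z up. Two to four of cast1..cast5 are present (None: absent).
- plug1: Tapered steel pipe plug in the manifold's -x (front) port. z up on its axis; square head 22 mm across flats (square to its x, y), 8 to 30 mm above its origin, 45 mm above the bench. Clockwise from above tightens, 2 mm a turn: loose (0.05 N m) for 1 to 5 rad, then some 0.3 N m more per rad, no stop; 0.3 N m felt with the hand still is snug, 0.4 good. Grip with 50 N.
- plug2: Tapered steel pipe plug in the manifold's +x (back) port. z up on its axis; square head 22 mm across flats (square to its x, y), 8 to 30 mm above its origin, 45 mm above the bench. Clockwise from above tightens, 2 mm a turn: loose (0.05 N m) for 1 to 5 rad, then some 0.3 N m more per rad, no stop; 0.3 N m felt with the hand still is snug, 0.4 good. Grip with 50 N.
- port1 (a point): Centre of the front port collar's top face (38 mm diameter), 44 mm above the bench.
- port2 (a point): Centre of the back port collar's top face, 84 mm from port1.
- bleed (a joint): Bleed valve's thumbwheel, rad: 0 is closed (a dead stop), up to 3.3 open. Rolling the top of the rim in the chamber's +x direction (away from the robot) closes it. Black ribbed wheel, 20 mm radius, 12 mm wide, axle along the chamber's y, friction about 0.02 N m.
- bleed_top (a point): Topmost point of the thumbwheel's rim, 75 mm above the bench; the rim stands 6 mm out of a slot 36 mm long in the valve's flat top (68 x 36 mm, 69 mm above the bench).
- mallet: Bystander, to be left where it is: wooden mallet.
- gouge: Bystander, to be left where it is: wood-handled gouge.
- brush: Bystander, to be left where it is: flat brush.
- tin: Bystander, to be left where it is: tin.
- big_dome: Bystander, to be left where it is: large plaster dome, 135 mm tall.
- sanding_block: Bystander, to be left where it is: cork sanding block.
- mixing_bowl: Bystander, to be left where it is: black rubber mixing bowl.
There are look-alikes about, which are no part of the job. What is shaped like the cast5 but black or turquoise is not meant. What is shaped like the cast4 but purple is not meant.

How it is judged:
By the outcome, as a careful person would: the job done as asked, in the order asked, and still so for the second after the job is handed in, with the robot touching nothing.
Of cast1, cast2, cast3, cast4, cast5 only 2 to 4 are there at a start; the rules pass over those that are not, and their reading is None.
At some moment in a run one of cast1, cast2, cast3, cast4, cast5, lid may be knocked a few centimetres aside while the robot is not near it.
Once in a run the grip may slacken for a moment while it holds something.
It also fails if it takes over 210 s, if anything falls off the work surface, if the arm or the gripper's body presses on something with over 40 N, if the wrist force passes 120 N, or if a joint passes its speed limit or range.

## Working session

There is one attempt and no reset: what is moved stays moved. The work goes in short steps, Python scripts to look and compute and a tool call to move; the robot and the scene stay as the last step left them, time stands still between calls to the robot, and variables do not carry over. Pictures are saved under pics/ and viewed, about 12 in all and at most 16, crops included, and the job is handed in when it is done.

Besides the shell and the picture viewer there is one more tool, called after ">>>" as name(argument=value, ...), one argument or row to a line, values as JSON. move_arm: Moves the arm, as the interface text tells. Its arguments: {"type":"object","properties":{"series":{"type":"array","items":{"type":"array","items":{"type":"number"}}},"force":{"type":"number"}},"required":["series"]}

```bash
ls; mkdir -p pics; cat > h.py <<'E'
import numpy as np, cv2
from scipy.spatial.transform import Rotation as R
from cell import env
def cam(name):
    st=env.read_state(); im,d=env.grab_frame(name); ci=env.camera_info(name)
    if 'camera_from_world' in ci: T=np.linalg.inv(np.array(ci['camera_from_world']))
    else:
        W=np.eye(4); W[:3,:3]=R.from_quat(st['ee_rot']).as_matrix(); W[:3,3]=st['ee_pos']; T=W@np.array(ci['mount'])
    f=im.shape[0]/2/np.tan(np.radians(ci['vertical_fov'])/2)
    return im,d,dict(T=T,f=f,cx=ci['cx'],cy=ci['cy'],ci=ci)
def cloud(d,c):
    v,u=np.mgrid[:d.shape[0],:d.shape[1]]
    P=np.stack([(u-c['cx'])/c['f']*d,-(v-c['cy'])/c['f']*d,-d],-1)
    return P@c['T'][:3,:3].T+c['T'][:3,3]
def onplane(u,v,z,c):
    r=c['T'][:3,:3]@np.array([(u-c['cx'])/c['f'],-(v-c['cy'])/c['f'],-1.]); o=c['T'][:3,3]
    return o+r*(z-o[2])/r[2]
E
python3 - <<'E'
from h import *
for n in ['scene','top']:
    im,d,c=cam(n); cv2.imwrite(f'pics/{n}0.png',cv2.resize(im,(800,600),interpolation=cv2.INTER_CUBIC)); np.savez(f'{n}0.npz',im=im,d=d,T=c['T'],f=c['f'],cx=c['cx'],cy=c['cy'])
    print(n,{k:v for k,v in c['ci'].items()})
print(env.camera_info('wrist')); print(env.read_state())
E
```

```text
pics
scene {'vertical_fov': 46.98710391176104, 'cx': 260.571455299081, 'cy': 189.46394787649842, 'camera_from_world': array([[ 0.51360023,  0.85802446,  0.00296983, -0.35624294],
       [-0.52639869,  0.31235706,  0.79078283,  0.20411242],
       [ 0.67758337, -0.40770956,  0.61208961, -1.5471667 ],
       [ 0.        ,  0.        ,  0.        ,  1.        ]])}
top {'vertical_fov': 56.27960366376607, 'cx': 249.5481006452455, 'cy': 193.53956212701047, 'camera_from_world': array([[-3.21231870e-03, -9.99878922e-01,  1.52257256e-02,
         7.66073882e-02],
       [ 9.85739846e-01, -6.04469557e-04,  1.68275341e-01,
        -5.51988145e-01],
       [-1.68245764e-01,  1.55491584e-02,  9.85622436e-01,
        -1.24651966e+00],
       [ 0.00000000e+00,  0.00000000e+00,  0.00000000e+00,
         1.00000000e+00]])}
{'vertical_fov': 68.89272637198303, 'cx': 254.6733810190589, 'cy': 187.6588946659898, 'mount': array([[ 2.05263243e-04,  9.71771708e-01,  2.35923093e-01,
         6.43118438e-02],
       [ 9.99999964e-01, -1.58789584e-04, -2.15985684e-04,
         2.75329986e-04],
       [-1.72426647e-04,  2.35923129e-01, -9.71771705e-01,
        -1.69667753e-01],
       [ 0.00000000e+00,  0.00000000e+00,  0.00000000e+00,
         1.00000000e+00]])}
{'time_s': 0.1, 'q': array([-1.16102536,  0.46828195, -0.01159823,  1.60354317,  0.00598591,
        1.07143715, -0.05633734]), 'qd': array([-0.00017658, -0.000958  , -0.00057928, -0.00294829, -0.00054199,
        0.00043995, -0.00053839]), 'joint_efforts': array([ 6.79327877e-04, -5.21648455e+01, -1.25755509e-02, -2.44367713e+01,
       -5.67760190e-02,  1.41216401e-02,  6.22967627e-05]), 'ee_pos': array([0.28417025, 0.58398454, 0.21373545]), 'ee_rot': array([ 2.24511489e-01,  9.74471099e-01, -8.07016914e-04, -1.30776441e-04]), 'ft_force': array([0.11266782, 0.93725073, 0.25990945]), 'torque': array([ 0.06166041, -0.02204596, -0.03316319]), 'gripper_width': 0.999784658405276}
```

View pics/top0.png

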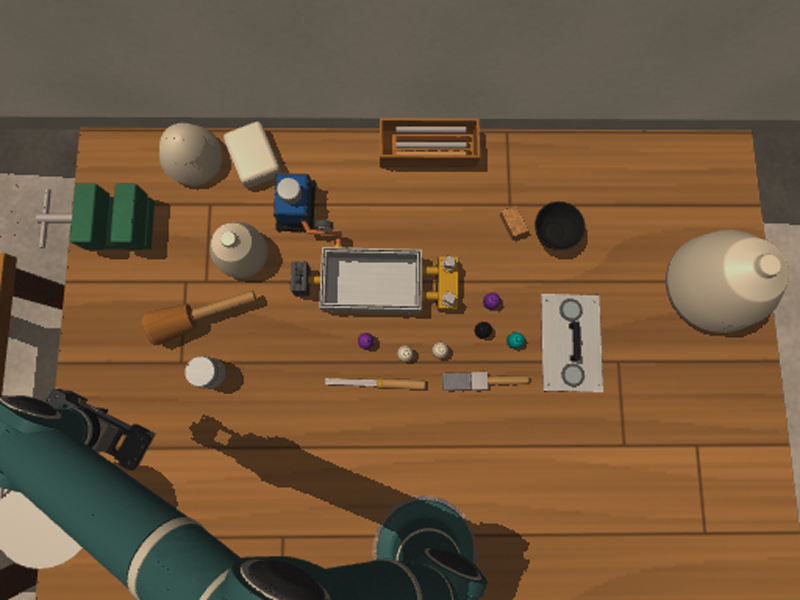

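View pics/scene0.png

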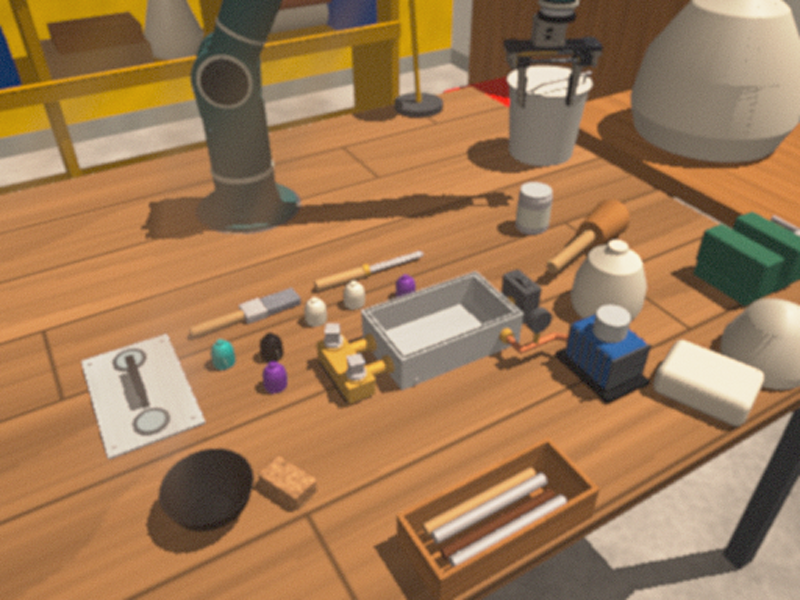

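```bash
python3 - <<'E'
from h import *
z=np.load('top0.npz'); im,d=z['im'],z['d']; c={k:z[k] for k in ['T','f','cx','cy']}
P=cloud(d,c); X,Y,Z=P[...,0],P[...,1],P[...,2]
s=lambda u,v:(int(u*.64),int(v*.64))
for u,v in [(500,500),(300,420),(620,430),(700,400)]:
    a,b=s(u,v); print('bench',P[b,a].round(4))
def rect(m,n):
    q=P[m][:,:2].astype(np.float32)*1000; r=cv2.minAreaRect(q); print(n,len(q),np.round(r[0],1),np.round(r[1],1),round(r[2],2),'zmed',np.median(P[m][:,2]).round(4))
def box(u0,v0,u1,v1,lo,hi):
    m=np.zeros(d.shape,bool); a,b=s(u0,v0);e,f=s(u1,v1); m[b:f,a:e]=1; return m&(Z>lo)&(Z<hi)
rect(box(312,240,428,320,.058,.072),'rim')
rect(box(535,285,610,400,.003,.012),'lid'); rect(box(560,310,590,372,.025,.05),'handle')
for n,(u,v) in dict(castA=(406,353),castB=(441,350),purp1=(366,340),purp2=(492,300),black=(484,330),turq=(516,340)).items():
    m=box(u-20,v-20,u+20,v+20,.012,.08); rect(m,n); print('   ztop',Z[m].max().round(4))
rect(box(434,250,465,275,.068,.085),'plug back'); rect(box(434,275,465,310,.068,.085),'plug front')
rect(box(425,250,470,315,.03,.046),'manifold')
rect(box(285,255,315,300,.055,.08),'valve'); 
im2=cv2.resize(im[140:260,170:400],None,fx=3.4,fy=3.4,interpolation=cv2.INTER_CUBIC); cv2.imwrite('pics/crop1.png',im2)
E
```

```text
bench [ 0.1071 -0.1724  0.0003]
bench [ 0.2885  0.2827 -0.0008]
bench [ 0.2608 -0.4553 -0.004 ]
bench [ 0.328  -0.6502 -0.0009]
rim 597 [606.7 120.4] [230.3 141.6] 88.61 zmed 0.0662
lid 2139 [ 468.2 -354.9] [178. 278.] 87.39 zmed 0.0065
handle 116 [ 464.  -351.5] [16.  87.5] 89.92 zmed 0.0434
castA 90 [436.9  41.4] [35.5 35.9] 47.28 zmed 0.0393
   ztop 0.0526
castB 92 [444.6 -37.8] [35.5 35. ] 4.79 zmed 0.0388
   ztop 0.0521
purp1 86 [466.4 132.2] [33.4 35.7] 46.06 zmed 0.0397
   ztop 0.051
purp2 91 [ 560.9 -161.2] [35.9 32.8] 0.35 zmed 0.0387
   ztop 0.0541
black 90 [ 490.7 -140.4] [35.8 32.2] 46.58 zmed 0.038
   ztop 0.0518
turq 96 [ 468.3 -215.1] [34.6 35.1] 40.44 zmed 0.038
   ztop 0.0517
plug back 40 [643.3 -60.1] [21.4 20.9] 76.39 zmed 0.0745
plug front 39 [559.7 -58.1] [22.2 20.4] 64.56 zmed 0.0748
manifold 375 [602.1 -43.3] [ 73.8 124.1] 88.82 zmed 0.0399
valve 207 [610.8 284.9] [69.4 36.4] 0.14 zmed 0.0705
```

View pics/crop1.png

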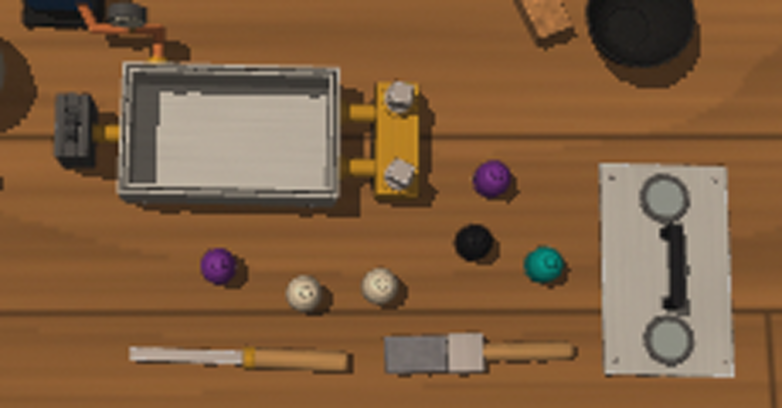

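```bash
cat >> h.py <<'E'
def plan(pos,yaw):
    """turn (deg, tool axes, done first) then shift (mm, in turned tool axes); yaw = heading of tool y in world, deg"""
    st=env.read_state(); R0=R.from_quat(st['ee_rot']); best=None
    for h in (yaw,yaw+180):
        y=np.array([np.cos(np.radians(h)),np.sin(np.radians(h)),0]); zz=np.array([0,0,-1.]); x=np.cross(y,zz)
        R1=R.from_matrix(np.stack([x,y,zz],1)); rv=(R0.inv()*R1).as_rotvec(degrees=True)
        if best is None or np.linalg.norm(rv)<np.linalg.norm(best[0]): best=(rv,R1.inv().apply(np.array(pos)-st['ee_pos'])*1000)
    print('t',st['time_s'],'pos',np.round(st['ee_pos'],4),'q7',round(st['q'][6],2),'F',np.round(st['ft_force'],1),'turn',best[0].round(2),'shift',best[1].round(1))
E
python3 -c "
from h import *
plan([.42,0.0,.25],90)"
```

```text
t 0.1 pos [0.2842 0.584  0.2137] q7 -0.06 F [0.1 0.9 0.3] turn [-9.000e-02 -2.000e-02 -2.595e+01] shift [-135.8 -584.   -36.3]
```

>>> move_arm(
  series=[
    [0,0,-6.5,0,0,-9,0],
    [0,0,-6.5,0,0,-9,0],
    [0,0,-6.5,0,0,-9,0],
    [0,0,-6.5,0,0,-9,0],
    [0,0,0,-9.7,-41.7,0,0],
    [0,0,0,-9.7,-41.7,0,0],
    [0,0,0,-9.7,-41.7,0,0],
    [0,0,0,-9.7,-41.7,0,0],
    [0,0,0,-9.7,-41.7,0,0],
    [0,0,0,-9.7,-41.7,0,0],
    [0,0,0,-9.7,-41.7,0,0],
    [0,0,0,-9.7,-41.7,0,0],
    [0,0,0,-9.7,-41.7,0,0],
    [0,0,0,-9.7,-41.7,0,0],
    [0,0,0,-9.7,-41.7,0,0],
    [0,0,0,-9.7,-41.7,0,0],
    [0,0,0,-9.7,-41.7,0,0],
    [0,0,0,-9.7,-41.7,0,0.3],
    [0,0,0,0,0,0,0.3],
    [0,0,0,0,0,0,0.3],
  ],
)

```text
time_s: 2.1
ee_pos: [0.4205, 0.0004, 0.2504]
ee_rot: [0.001, 1.0, 0.0, -0.0]
ft_force: [0.3, 0.6, -0.3]
gripper_width: 0.764
```

```bash
python3 - <<'E'
from h import *
im,d,c=cam('wrist'); P=cloud(d,c); Z=P[...,2]
wh=(im.min(2)>110)
m=((Z>.012)&(Z<.07)&wh).astype(np.uint8)
n,l,s,ce=cv2.connectedComponentsWithStats(m)
for i in range(1,n):
    if s[i,4]>300:
        q=P[l==i]; r=cv2.minAreaRect(q[:,:2].astype(np.float32)*1000); top=q[q[:,2]>.042]
        print(ce[i].round(0),s[i,4],np.round(r[0],1),np.round(r[1],1),'zmax',q[:,2].max().round(4),'topmed',np.median(top,0).round(4) if len(top) else '')
cv2.imwrite('pics/w1.png',im); print('gw',env.read_state()['gripper_width'])
im,d,c=cam('top'); cv2.imwrite('pics/top1.png',cv2.resize(im,(800,600)))
plan([.437,.041,.1],90)
E
```

```text
[163. 132.] 671 [ 373.8 -129.7] [40.3 35.4] zmax 0.0219 topmed 
[215. 131.] 414 [372.5 -56.2] [37.9 21.6] zmax 0.0194 topmed 
[286. 128.] 565 [367.8  45.3] [92.8 13. ] zmax 0.0238 topmed 
[371. 131.] 714 [371.7 164.6] [120.7  13.8] zmax 0.024 topmed 
[284. 178.] 465 [436.3  41.2] [32.3 36.2] zmax 0.0491 topmed [0.4358 0.0401 0.0443]
[228. 183.] 495 [443.7 -38.6] [33.9 33.8] zmax 0.0489 topmed [ 0.4431 -0.0404  0.0443]
[283. 256.] 456 [539.7  40.2] [34.2 84.8] zmax 0.0669 topmed [0.5385 0.0391 0.0647]
gw 0.7192529735962531
t 2.2 pos [0.4204 0.002  0.2504] q7 1.5 F [ 0.5 -0.6  0.1] turn [ 0.02 -0.03  0.15] shift [-16.6  39.  150.4]
```

View pics/w1.png

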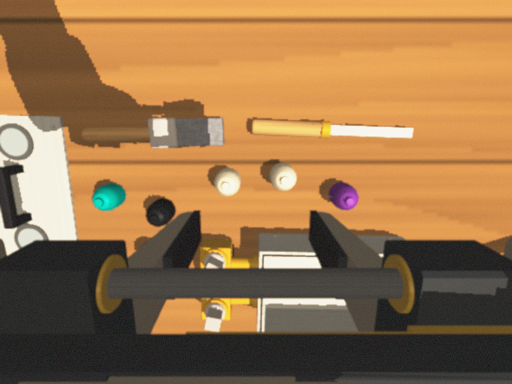

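View pics/top1.png

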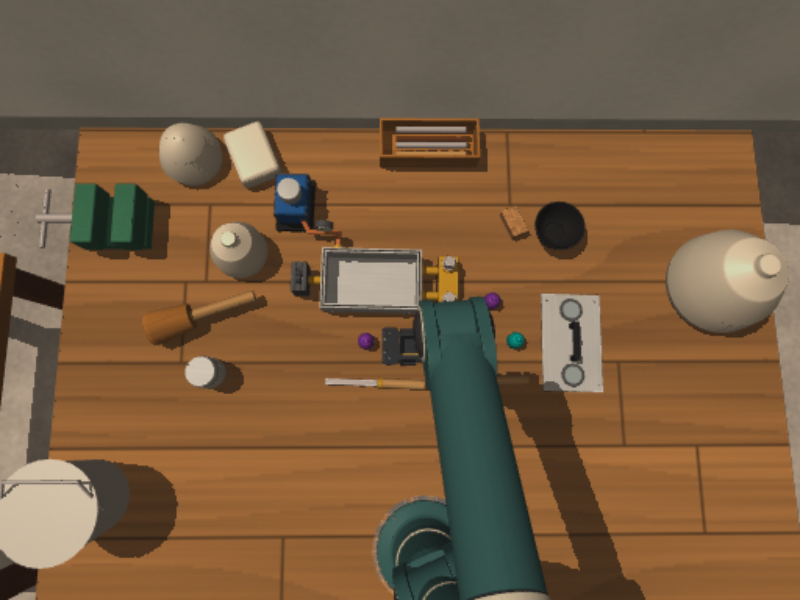

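>>> move_arm(
  series=[
    [0,0,0,-4,9.75,0,0.3],
    [0,0,0,-4,9.75,0,0.3],
    [0,0,0,-4,9.75,0,0.3],
    [0,0,0,-4,9.75,0,0.3],
    [0,0,0,0,0,41,0.3],
    [0,0,0,0,0,41,0.3],
    [0,0,0,0,0,41,0.3],
    [0,0,0,0,0,41,0.3],
    [0,0,0,0,0,41,0.3],
    [0,0,0,0,0,41,0.3],
    [0,0,0,0,0,0,0.3],
    [0,0,0,0,0,0,1],
    [0,0,0,0,0,0,1],
    [0,0,0,0,0,0,1],
    [0,0,0,0,0,0,1],
    [0,0,0,0,0,0,1],
    [0,0,0,0,0,0,1],
    [0,0,0,0,0,-10,1],
    [0,0,0,0,0,-45,1],
    [0,0,0,0,0,-45,1],
  ],
  force=25,
)

```text
time_s: 4.2
ee_pos: [0.4356, 0.0393, 0.1055]
ee_rot: [-0.0, 1.0, -0.001, -0.001]
ft_force: [0.7, 0.9, -0.1]
gripper_width: 0.409
```

```bash
python3 -c "
from h import *
plan([.607,.165,.11],90); print(env.read_state()['gripper_width']*92)"
```

```text
t 4.2 pos [0.4356 0.0393 0.1055] q7 1.53 F [ 0.7  0.9 -0.1] turn [-0.07 -0.17  0.02] shift [-171.4  125.7   -4.5]
37.665962640591395
```

>>> move_arm(
  series=[
    [0,0,0,-34.3,25,-1,1],
    [0,0,0,-34.3,25,-1,1],
    [0,0,0,-34.3,25,-1,1],
    [0,0,0,-34.3,25,-1,1],
    [0,0,0,-34.3,25,-1,1],
    [0,0,0,0,0,0,1],
    [0,0,0,0,0,29,1],
    [0,0,0,0,0,29,1],
    [0,0,0,0,0,26,1],
    [0,0,0,0,0,6,1],
    [0,0,0,0,0,4,1],
    [0,0,0,0,0,0.5,1],
    [0,0,0,0,0,0,0.35],
    [0,0,0,0,0,0,0.35],
    [0,0,0,0,0,0,0.35],
    [0,0,0,0,0,0,0.35],
    [0,0,0,0,0,0,0.35],
    [0,0,0,0,0,-25,0.3],
    [0,0,0,0,0,-45,0.3],
    [0,0,0,0,0,-40,0.3],
  ],
)

```text
time_s: 6.2
ee_pos: [0.6078, 0.1648, 0.1262]
ee_rot: [-0.0, 1.0, -0.0, -0.0]
ft_force: [1.5, 0.9, -0.3]
gripper_width: 0.704
```

```bash
python3 -c "
from h import *
plan([.4437,-.0395,.0055],90); print(env.read_state()['gripper_width']*92)"
```

```text
t 6.2 pos [0.6078 0.1648 0.1262] q7 1.4 F [ 1.5  0.9 -0.3] turn [-0.03 -0.04  0.04] shift [ 164.1 -204.3  120.7]
64.75985722972622
```

>>> move_arm(
  series=[
    [0,0,0,27.3,-34,0,0.3],
    [0,0,0,27.3,-34,0,0.3],
    [0,0,0,27.3,-34,0,0.3],
    [0,0,0,27.3,-34,0,0.3],
    [0,0,0,27.3,-34,0,0.3],
    [0,0,0,27.3,-34,0,0.3],
    [0,0,0,0,0,0,0.3],
    [0,0,0,0,0,0,0.3],
  ],
)

```text
time_s: 7.0
ee_pos: [0.4447, -0.0396, 0.1256]
ee_rot: [0.001, 1.0, 0.0, 0.001]
ft_force: [-0.0, 0.5, -0.8]
gripper_width: 0.7
```

```bash
cat >> h.py <<'E'
def casts(name,zlo,zhi,box):
    im,d,c=cam(name); P=cloud(d,c); Z=P[...,2]
    m=((Z>zlo)&(Z<zhi)&(im.min(2)>90)&(P[...,0]>box[0])&(P[...,0]<box[1])&(P[...,1]>box[2])&(P[...,1]<box[3])).astype(np.uint8)
    n,l,s,ce=cv2.connectedComponentsWithStats(m)
    for i in range(1,n):
        if s[i,4]>15:
            q=P[l==i]; r=cv2.minAreaRect(q[:,:2].astype(np.float32)*1000)
            print(name,ce[i].round(0),s[i,4],np.round(r[0],1),np.round(r[1],1),'zmax',q[:,2].max().round(4))
    return im
E
python3 -c "
from h import *
casts('wrist',.012,.06,(.40,.53,-.12,.1))
casts('top',.03,.0625,(.55,.665,.02,.22))
plan([.4437,-.0395,.0055],90)"
```

```text
wrist [254. 185.] 1148 [442.9 -40.3] [35.4 36.3] zmax 0.0495
top [224. 178.] 57 [610.  169.9] [31.5 26.3] zmax 0.0621
t 7.1 pos [ 0.4456 -0.0382  0.1254] q7 1.71 F [ 0.3  1.7 -0.5] turn [0.02 0.07 0.13] shift [  1.9  -1.3 119.9]
```

>>> move_arm(
  series=[
    [0,0,0,1,-1,40,0.3],
    [0,0,0,1,0,40,0.3],
    [0,0,0,0,0,34,0.3],
    [0,0,0,0,0,6,0.3],
    [0,0,0,0,0,0,0.3],
    [0,0,0,0,0,0,1],
    [0,0,0,0,0,0,1],
    [0,0,0,0,0,0,1],
    [0,0,0,0,0,0,1],
    [0,0,0,0,0,0,1],
    [0,0,0,0,0,0,1],
    [0,0,0,0,0,-10,1],
    [0,0,0,0,0,-45,1],
    [0,0,0,0,0,-45,1],
    [0,0,0,-20,15,0,1],
    [0,0,0,-35,25,0,1],
    [0,0,0,-35,25,0,1],
    [0,0,0,-35,25,0,1],
    [0,0,0,-38,25,0,1],
    [0,0,0,0,0,0,1],
  ],
)

```text
time_s: 9.1
ee_pos: [0.6093, 0.0799, 0.1057]
ee_rot: [-0.003, 1.0, 0.001, 0.002]
ft_force: [-0.6, 0.5, -0.7]
gripper_width: 0.406
```

```bash
python3 -c "
from h import *
plan([.607,.075,.016],90); print(env.read_state()['gripper_width']*92)"
```

```text
t 9.1 pos [0.6093 0.0799 0.1057] q7 1.57 F [-0.6  0.5 -0.7] turn [0.09 0.23 0.37] shift [ 2.3 -4.9 89.7]
37.334891052193036
```

>>> move_arm(
  series=[
    [0,0,0,2,-5,0,1],
    [0,0,0,0,0,29,1],
    [0,0,0,0,0,29,1],
    [0,0,0,0,0,22,1],
    [0,0,0,0,0,6,1],
    [0,0,0,0,0,3,1],
    [0,0,0,0,0,0.5,1],
    [0,0,0,0,0,0,0.35],
    [0,0,0,0,0,0,0.35],
    [0,0,0,0,0,0,0.35],
    [0,0,0,0,0,0,0.35],
    [0,0,0,0,0,0,0.35],
    [0,0,0,0,0,-25,0.35],
    [0,0,0,0,0,-45,0.35],
    [0,0,0,0,0,-45,0.35],
    [0,0,0,0,0,-45,0.35],
    [0,0,0,0,0,-45,0.35],
    [0,0,0,0,0,-25,0.35],
  ],
)

```text
time_s: 10.9
ee_pos: [0.6047, 0.07, 0.2499]
ee_rot: [-0.0, 1.0, 0.001, 0.003]
ft_force: [1.3, 0.4, 0.1]
gripper_width: 0.652
```

```bash
cat >> h.py <<'E'
def mrect(P,m,n,frac=None):
    q=P[m][:,:2].astype(np.float32)*1000; r=cv2.minAreaRect(q); print(n,len(q),np.round(r[0],1),np.round(r[1],1),round(r[2],2),'z',np.median(P[m][:,2]).round(4))
E
python3 - <<'E'
from h import *
im=casts('wrist',.03,.0628,(.55,.665,.02,.22))
im,d,c=cam('wrist'); P=cloud(d,c); cv2.imwrite('pics/w2.png',im)
np.savez('w2.npz',im=im,d=d,P=P)
X,Y,Z=P[...,0],P[...,1],P[...,2]
mrect(P,(abs(Z-.066)<.006)&(X>.52)&(X<.7)&(Y>-.01)&(Y<.245),'rim')
plan([.464,-.352,.2],90)
im,d,c=cam('top'); P=cloud(d,c); X,Y,Z=P[...,0],P[...,1],P[...,2]
b=(X>.3)&(X<.62)&(Y>-.46)&(Y<-.25)&(np.abs(im.astype(int).max(2)-im.min(2))<45)
mrect(P,b&(abs(Z-.006)<.012)&(im.min(2)>120),'lid'); mrect(P,b&(abs(Z-.04)<.012),'handle')
E
```

```text
wrist [254. 167.] 541 [604.7  69. ] [34.7 36.8] zmax 0.059
wrist [324. 170.] 515 [607.7 164.2] [35.5 33.3] zmax 0.0591
wrist [236. 213.] 23 [663.6  44.8] [29.5  0.7] zmax 0.0626
rim 4270 [605.8 119.6] [230.9 140.5] 88.59 z 0.0647
t 11.0 pos [0.6057 0.0702 0.2502] q7 1.52 F [ 0.5  0.3 -0.5] turn [0.11 0.46 0.05] shift [ 141.7 -422.2   50.2]
lid 1941 [ 465.5 -352.4] [140.7 229.1] 88.44 z 0.0065
handle 115 [ 464.2 -352.1] [15.2 87.6] 89.12 z 0.0438
```

View pics/w2.png

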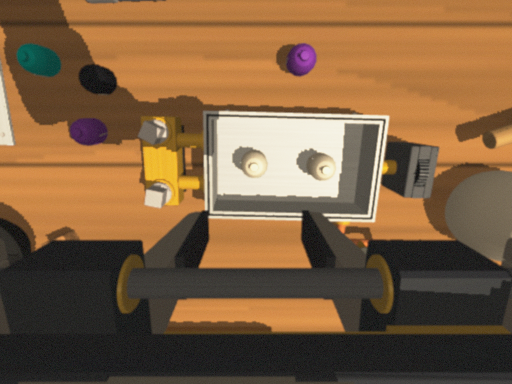

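>>> move_arm(
  series=[
    [0,0,0,15,-45,0,0.35],
    [0,0,0,15,-45,0,0.35],
    [0,0,0,15,-45,0,0.35],
    [0,0,0,15,-45,0,0.35],
    [0,0,0,15,-45,0,0.35],
    [0,0,0,15,-45,0,0.35],
    [0,0,0,15,-45,0,0.35],
    [0,0,0,15,-45,0,0.35],
    [0,0,0,15,-45,0,0.35],
    [0,0,0,5,-17,0,0.35],
    [0,0,0,0,0,0,0.35],
    [0,0,0,0,0,0,0.35],
  ],
)

```text
time_s: 12.25
ee_pos: [0.4635, -0.351, 0.244]
ee_rot: [-0.0, 1.0, 0.001, -0.001]
ft_force: [1.0, 0.7, 0.4]
gripper_width: 0.651
```

```bash
python3 - <<'E'
from h import *
im,d,c=cam('wrist'); P=cloud(d,c); X,Y,Z=P[...,0],P[...,1],P[...,2]
b=(X>.3)&(X<.62)&(Y>-.46)&(Y<-.25)&((im.astype(int).max(2)-im.min(2))<60)
mrect(P,b&(abs(Z-.006)<.005)&(im.min(2)>100),'lid'); mrect(P,b&(abs(Z-.042)<.008),'handle')
plan([.464,-.352,.035],88.5)
E
```

```text
lid 13457 [ 463.6 -354.3] [140.9 229.5] 88.45 z 0.0057
handle 679 [ 463.6 -353.8] [14.  88.8] 88.44 z 0.0433
t 12.3 pos [ 0.4641 -0.3502  0.2443] q7 2.34 F [-0.1  0.8 -0.4] turn [ 0.11 -0.09  1.66] shift [ 1.000e-01 -1.800e+00  2.093e+02]
```

>>> move_arm(
  series=[
    [0,0,1.65,0,-4,45,0.5],
    [0,0,0,0,0,45,0.5],
    [0,0,0,0,0,45,0.5],
    [0,0,0,0,0,45,0.5],
    [0,0,0,0,0,35,0.5],
    [0,0,0,0,0,10,0.5],
    [0,0,0,0,0,0,1],
    [0,0,0,0,0,0,1],
    [0,0,0,0,0,0,1],
    [0,0,0,0,0,0,1],
    [0,0,0,0,0,0,1],
    [0,0,0,0,0,0,1],
    [0,0,0,0,0,0,1],
  ],
  force=55,
)

```text
time_s: 13.6
ee_pos: [0.4651, -0.3548, 0.0222]
ee_rot: [0.013, 1.0, 0.001, 0.001]
ft_force: [-0.9, 4.0, 7.4]
gripper_width: 0.146
```

```bash
python3 - <<'E'
from h import *
plan([.606,.12,.2],-1.4); print(env.read_state()['gripper_width']*92, R.from_quat(env.read_state()['ee_rot']).as_matrix()[:,1])
E
```

```text
t 13.6 pos [ 0.4651 -0.3548  0.0222] q7 2.48 F [-0.9  4.   7.4] turn [1.800e-01 1.000e-02 8.986e+01] shift [ 478.1  129.3 -177.8]
13.402900902773311 [0.02692201 0.99963577 0.00188121]
```

>>> move_arm(
  series=[
    [0,0,0,0,0,-10,1],
    [0,0,0,0,0,-30,1],
    [0,0,0,0,0,-40,1],
    [0,0,0,0,0,-40,1],
    [0,0,0,0,0,-40,1],
    [0,0,0,0,0,-20,1],
    [0,0,4,0,0,0,1],
    [0,0,8,0,0,0,1],
    [0,0,8,0,0,0,1],
    [0,0,8,0,0,0,1],
    [0,0,8,0,0,0,1],
    [0,0,8,0,0,0,1],
    [0,0,8,0,0,0,1],
    [0,0,8,0,0,0,1],
    [0,0,8,0,0,0,1],
    [0,0,8,0,0,0,1],
    [0,0,8,0,0,0,1],
    [0,0,5.9,0,0,0,1],
    [0,0,0,0,0,0,1],
    [0,0,0,0,0,0,1],
  ],
)

```text
time_s: 15.6
ee_pos: [0.4634, -0.356, 0.2006]
ee_rot: [0.715, 0.699, -0.0, -0.0]
ft_force: [0.9, 0.8, -5.7]
gripper_width: 0.147
```

```bash
python3 - <<'E'
from h import *
plan([.606,.12,.16],-1.4); print(env.read_state()['gripper_width']*92)
casts('top',.03,.0628,(.55,.66,.02,.22))
E
```

```text
t 15.6 pos [ 0.4634 -0.356   0.2006] q7 0.97 F [ 0.9  0.8 -5.7] turn [-0.02 -0.01  0.04] shift [479.3 130.9  40.6]
13.548574945925973
top [224. 178.] 60 [611.  168.4] [27.5 33.6] zmax 0.0615
top [250. 179.] 61 [605.3  73.8] [28.9 31.2] zmax 0.0619
```

>>> move_arm(
  series=[
    [0,0,0,20,5.5,0,1],
    [0,0,0,40,11,0,1],
    [0,0,0,40,11,0,1],
    [0,0,0,40,11,0,1],
    [0,0,0,40,11,0,1],
    [0,0,0,40,11,0,1],
    [0,0,0,40,11,0,1],
    [0,0,0,40,11,0,1],
    [0,0,0,40,11,0,1],
    [0,0,0,40,11,0,1],
    [0,0,0,40,11,0,1],
    [0,0,0,40,11,0,1],
    [0,0,0,18,4.5,0,1],
    [0,0,0,0,0,30,1],
    [0,0,0,0,0,30,1],
    [0,0,0,0,0,30,1],
    [0,0,0,0,0,10,1],
    [0,0,0,0,0,0,1],
    [0,0,0,0,0,0,1],
  ],
)

```text
time_s: 17.55
ee_pos: [0.6083, 0.1178, 0.1019]
ee_rot: [0.716, 0.698, 0.001, 0.001]
ft_force: [0.0, 0.6, -5.3]
gripper_width: 0.146
```

```bash
python3 - <<'E'
from h import *
plan([.606,.118,.0872],-1.4); print(env.read_state()['gripper_width']*92)
a,d,c=cam('wrist'); P=cloud(d,c); X,Y,Z=P[...,0],P[...,1],P[...,2]
b=(X>.5)&(X<.75)&(Y>-.03)&(Y<.27)&((a.astype(int).max(2)-a.min(2))<60)
mrect(P,b&(abs(Z-.09)<.012)&(a.min(2)>80),'lid top')
b_,_,_=cam('scene')
s=cv2.resize(b_[150:270,200:360],(640,480),interpolation=cv2.INTER_CUBIC)
cv2.imwrite('pics/h.png',s); cv2.imwrite('pics/w3.png',a)
E
```

```text
t 17.55 pos [0.6083 0.1178 0.1019] q7 0.2 F [ 0.   0.6 -5.3] turn [ 0.11 -0.02 -0.11] shift [ 0.1 -2.3 14.7]
13.474298081239937
lid top 42021 [634.1 134.4] [223.4 188.1] 88.7 z 0.0854
```

View pics/h.png

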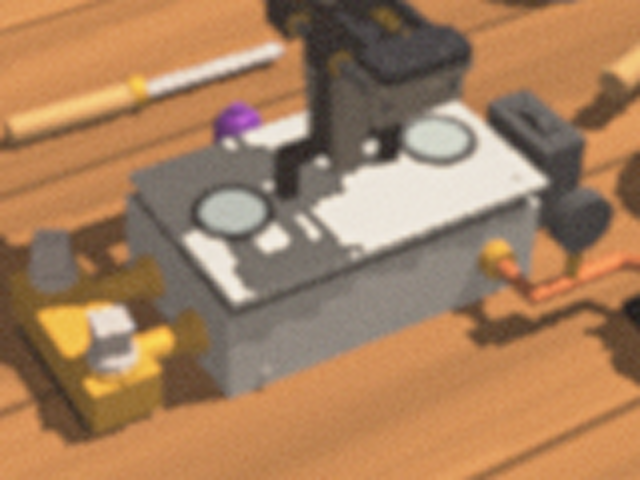

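View pics/w3.png

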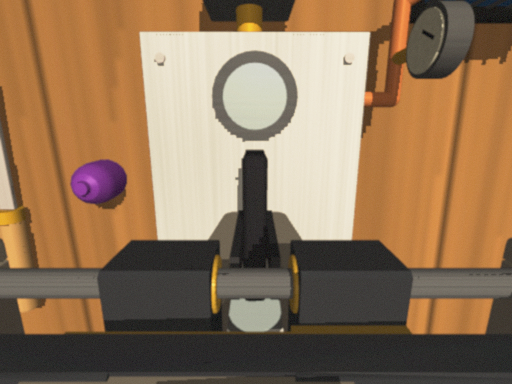

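>>> move_arm(
  series=[
    [0,0,0,0,-2.3,0,1],
    [0,0,0,0,0,5,1],
    [0,0,0,0,0,5,1],
    [0,0,0,0,0,2,1],
    [0,0,0,0,0,1,1],
    [0,0,0,0,0,1,1],
    [0,0,0,0,0,1,1],
    [0,0,0,0,0,0,1],
    [0,0,0,0,0,0,1],
  ],
)

```text
time_s: 18.55
ee_pos: [0.6045, 0.1184, 0.0872]
ee_rot: [0.716, 0.698, 0.0, -0.001]
ft_force: [-7.4, 0.4, 8.9]
gripper_width: 0.146
```

```bash
cat > flush.py <<'E'
from h import *
plan([.606,.118,.0872],-1.4)
a,d,c=cam('wrist'); P=cloud(d,c); X,Y,Z=P[...,0],P[...,1],P[...,2]
b=(X>.5)&(X<.75)&(Y>-.03)&(Y<.27)&((a.astype(int).max(2)-a.min(2))<60)&(a.min(2)>60)
print('lid plane z',np.median(Z[b&(abs(Z-.07)<.012)]))
m=b&(abs(Z-.07)<.007)
q=P[m][:,:2]*1000
for y0 in (140,160,180,200,220):
    t=q[abs(q[:,1]-y0)<5]
    print(y0,'x range',t[:,0].min().round(1) if len(t) else '',t[:,0].max().round(1) if len(t) else '')
print('ymax',np.percentile(q[:,1],99.9))
a,d,c=cam('top'); P=cloud(d,c); X,Y,Z=P[...,0],P[...,1],P[...,2]
b=(X>.5)&(X<.72)&(Y>-.02)&(Y<.26); mrect(P,b&(abs(Z-.071)<.007)&((a.astype(int).max(2)-a.min(2))<60),'top lid')
E
python3 flush.py
```

```text
t 18.55 pos [0.6045 0.1184 0.0872] q7 0.21 F [-7.4  0.4  8.9] turn [-0.07 -0.09 -0.09] shift [-0.4  1.5  0. ]
lid plane z 0.07074863558246902
140 x range 536.7 676.1
160 x range 537.0 676.6
180 x range 537.6 677.3
200 x range 538.4 677.8
220 x range 538.7 715.9
ymax 237.28917038237137
top lid 943 [619.8 126.9] [263.7 149.3] 78.89 z 0.0723
```

>>> move_arm(
  series=[
    [0,0,0,0,0,-0.5,1],
    [0,0,0,0,0,0,0.6],
    [0,0,0,0,0,0,0.6],
    [0,0,0,0,0,0,0.6],
    [0,0,0,0,0,0,0.6],
    [0,0,0,0,0,-15,0.6],
    [0,0,0,0,0,-40,0.6],
    [0,0,0,0,0,-50,0.6],
    [0,0,-8,-5,0,-50,0.6],
    [0,0,-8.5,0,0,-8,0.6],
    [0,0,-8.5,0,0,0,0.6],
    [0,0,-8.5,0,0,0,0.6],
    [0,0,-8.5,0,0,0,0.6],
    [0,0,-8.5,0,0,0,0.6],
    [0,0,-8.5,0,0,0,0.6],
    [0,0,-8.5,0,0,0,0.6],
    [0,0,-8.5,0,0,0,0.6],
    [0,0,-8.5,0,-30,0,0.6],
    [0,0,-6,0,-20,0,0.6],
    [0,0,0,0,0,0,0.5],
  ],
)

```text
time_s: 20.65
ee_pos: [0.5944, 0.0605, 0.2504]
ee_rot: [0.011, 1.0, -0.0, 0.001]
ft_force: [-0.1, -0.1, 0.6]
gripper_width: 0.464
```

```bash
cat > look.py <<'E'
from h import *
import sys
plan([.605,.07,.25],90)
a,d,c=cam('wrist'); P=cloud(d,c); X,Y,Z=P[...,0],P[...,1],P[...,2]
b=(X>.52)&(X<.7)&(Y>-.02)&(Y<.248)
mrect(P,b&(abs(Z-.071)<.004)&((a.astype(int).max(2)-a.min(2))<60),'lid')
b=(X>.5)&(X<.69)&(Y>-.1)&(Y<-.02); m=b&(abs(Z-.075)<.006)
for n,mm in (('front',m&(X<.6)),('back',m&(X>.6))): mrect(P,mm,n)
mrect(P,b&(abs(Z-.04)<.003),'manifold')
cv2.imwrite('pics/'+sys.argv[1],cv2.resize(a[70:250],(800,281)))
E
python3 look.py w4.png
```

```text
t 20.65 pos [0.5944 0.0605 0.2504] q7 1.58 F [-0.1 -0.1  0.6] turn [-0.05  0.1  -1.29] shift [-10.6   9.5   0.4]
lid 17474 [605.9 120.6] [230.2 139.8] 88.47 z 0.0707
front 353 [559.1 -59.5] [22.4 22.5] 60.06 z 0.0739
back 296 [642.7 -61.4] [21.8 22.8] 76.86 z 0.0738
manifold 1721 [601.4 -52.7] [ 61.6 122.9] 88.31 z 0.0395
```

View pics/w4.png

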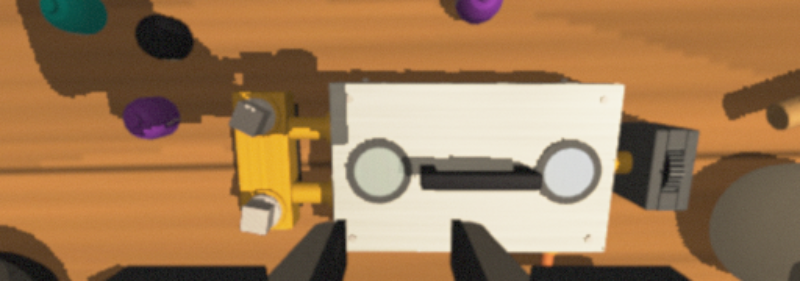

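```bash
python3 -c "
from h import *
plan([.559,-.060,.048],60.06); print(env.read_state()['torque'])"
```

```text
t 20.7 pos [0.5946 0.0628 0.2502] q7 1.57 F [ 1.1  0.3 -0.2] turn [ 0.04  0.09 28.65] shift [ -30.4 -124.2  202.2]
[ 0.13119567 -0.00798773  0.03613125]
```

>>> move_arm(
  series=[
    [0,0,7.15,0,0,0,0.5],
    [0,0,7.15,0,0,0,0.5],
    [0,0,7.15,0,0,0,0.5],
    [0,0,7.15,0,0,0,0.5],
    [0,0,0,-10,-40,0,0.5],
    [0,0,0,-10,-40,0,0.5],
    [0,0,0,-10,-43,0,0.5],
    [0,0,0,0,0,45,0.5],
    [0,0,0,0,0,45,0.5],
    [0,0,0,0,0,40,0.5],
    [0,0,0,0,0,10,0.5],
    [0,0,0,0,0,0,0.5],
    [0,0,0,0,0,0,0.5],
  ],
)

```text
time_s: 22.0
ee_pos: [0.5612, -0.057, 0.1105]
ee_rot: [0.255, 0.967, 0.0, 0.001]
ft_force: [0.0, -0.2, 0.4]
gripper_width: 0.5
```

```bash
cat > pl.py <<'E'
from h import *
import sys
x,y,h=map(float,sys.argv[1:4]); p=[]
a,d,c=cam('wrist'); P=cloud(d,c); X,Y,Z=P[...,0],P[...,1],P[...,2]
m=(abs(X-x)<.03)&(abs(Y-y)<.03)&(abs(Z-.075)<.005)
mrect(P,m,'plug')
for i in range(6):
    p.append(env.read_state()['ee_pos']); env.grab_frame('wrist')
print('mean pos',np.mean(p,0).round(4),'std',np.std(p,0).round(4)); plan([x,y,.048],h); print('torque',env.read_state()['torque'].round(3))
E
python3 pl.py .559 -.060 60.06
```

```text
plug 793 [558.6 -59.1] [21.9 21.6] 60.69 z 0.074
mean pos [ 0.561  -0.057   0.1106] std [0.0004 0.     0.0004]
t 22.35 pos [ 0.5601 -0.0571  0.1097] q7 1.44 F [0.1 0.  0.5] turn [0.06 0.06 0.34] shift [-0.5 -3.1 61.7]
torque [0.008 0.027 0.035]
```

>>> move_arm(
  series=[
    [0,0,0,0.8,-3.3,0,0.5],
    [0,0,0,0,0,30,0.5],
    [0,0,0,0,0,22,0.5],
    [0,0,0,0,0,10,0.5],
    [0,0,0,0,0,0,0.5],
    [0,0,0,0,0,0,1],
    [0,0,0,0,0,0,1],
    [0,0,0,0,0,0,1],
    [0,0,0,0,0,0,1],
    [0,0,0,0,0,0,1],
    [0,0,0,0,0,0,1],
  ],
  force=50,
)

```text
time_s: 23.45
ee_pos: [0.5583, -0.0594, 0.0477]
ee_rot: [0.255, 0.967, 0.0, 0.001]
ft_force: [0.4, 1.1, 6.3]
gripper_width: 0.263
```

```bash
cat > tq.py <<'E'
from h import *
S=[]
for i in range(4):
    S.append(env.read_state()); env.grab_frame('wrist')
m=lambda k:np.mean([s[k] for s in S],0).round(3)
h=R.from_quat(S[-1]['ee_rot']).as_matrix()[:,1]
print('t',S[-1]['time_s'],'pos',m('ee_pos'),'F',m('ft_force'),'M',m('torque'),'w',m('gripper_width')*92,'q7',S[-1]['q'][6].round(3),'head',np.degrees(np.arctan2(h[1],h[0])).round(2))
E
python3 tq.py
```

```text
t 23.6 pos [ 0.558 -0.059  0.048] F [0.731 1.12  6.308] M [ 0.258 -0.125 -0.03 ] w 24.196 q7 1.508 head 60.41
```

>>> move_arm(
  series=[
    [0,0,0,0,0,-1,1],
    [0,0,0,0,0,0,1],
    [0,0,0,0,0,0,1],
  ],
  force=50,
)

```text
time_s: 23.95
ee_pos: [0.5583, -0.0594, 0.0479]
ee_rot: [0.255, 0.967, 0.0, 0.001]
ft_force: [4.4, 2.1, -1.8]
gripper_width: 0.263
```

```bash
python3 tq.py
```

```text
t 24.1 pos [ 0.558 -0.059  0.048] F [ 5.054  1.999 -2.231] M [ 0.368 -1.183 -0.004] w 24.380000000000003 q7 1.507 head 60.42
```

>>> move_arm(
  series=[
    [0,0,4,0,0,0,1],
    [0,0,4,0,0,0,1],
    [0,0,8,0,0,0,1],
    [0,0,8,0,0,0.1,1],
    [0,0,8,0,0,0,1],
    [0,0,8,0,0,0.1,1],
    [0,0,8,0,0,0,1],
    [0,0,8,0,0,0.1,1],
    [0,0,0,0,0,0,1],
    [0,0,0,0,0,0,1],
  ],
)

```text
time_s: 25.15
ee_pos: [0.5577, -0.0598, 0.0476]
ee_rot: [0.678, 0.735, 0.0, 0.0]
ft_force: [4.0, -0.1, -1.2]
gripper_width: 0.266
```

```bash
python3 tq.py
```

```text
t 25.3 pos [ 0.558 -0.06   0.048] F [ 4.695  0.275 -1.95 ] M [ 0.014 -1.093 -0.02 ] w 24.472 q7 0.722 head 4.5
```

```bash
python3 -c "
from h import *
a,d,c=cam('wrist'); cv2.imwrite('pics/w5.png',cv2.resize(a[90:310,130:380],(750,660)[:2] if 0 else (680,598)))"
```

```text
(no output)
```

View pics/w5.png

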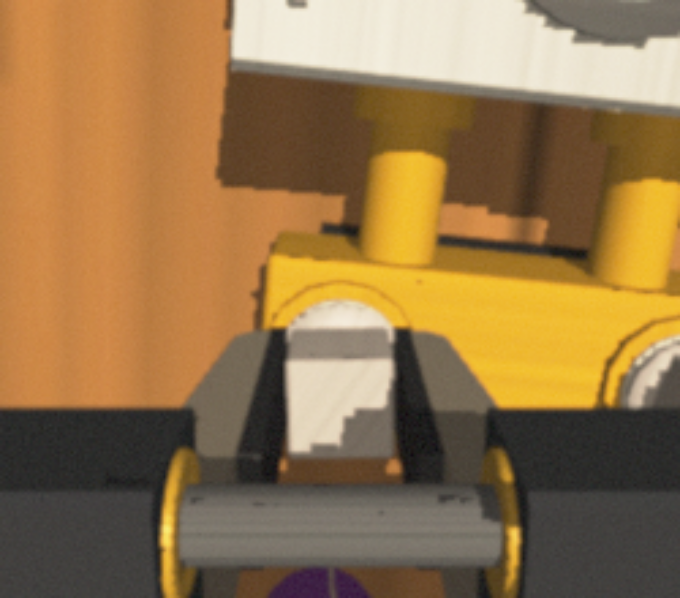

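>>> move_arm(
  series=[
    [0,0,8,0,0,0.1,1],
    [0,0,8,0,0,0,1],
    [0,0,8,0,0,0.1,1],
    [0,0,8,0,0,0,1],
    [0,0,8,0,0,0.1,1],
    [0,0,8,0,0,0,1],
    [0,0,8,0,0,0.1,1],
    [0,0,8,0,0,0,1],
    [0,0,8,0,0,0,1],
    [0,0,0,0,0,0,1],
    [0,0,0,0,0,0,1],
  ],
)

```text
time_s: 26.5
ee_pos: [0.557, -0.0594, 0.0472]
ee_rot: [0.981, 0.196, -0.0, -0.0]
ft_force: [2.0, 0.7, 1.5]
gripper_width: 0.265
```

```bash
python3 tq.py
```

```text
t 26.65 pos [ 0.557 -0.059  0.047] F [2.22  1.128 1.423] M [ 0.289 -0.427  0.039] w 24.288 q7 -0.324 head -67.48
```

>>> move_arm(
  series=[
    [0,0,8,0,0,0.1,1],
    [0,0,8,0,0,0,1],
    [0,0,8,0,0,0.1,1],
    [0,0,8,0,0,0,1],
    [0,0,8,0,0,0,1],
    [0,0,8,0,0,0,1],
    [0,0,8,0,0,0.1,1],
    [0,0,8,0,0,0,1],
    [0,0,8,0,0,0,1],
    [0,0,0,0,0,0,1],
    [0,0,0,0,0,0,1],
  ],
)

```text
time_s: 27.8
ee_pos: [0.5572, -0.0587, 0.0467]
ee_rot: [0.909, -0.418, -0.001, -0.001]
ft_force: [2.1, 5.1, 2.2]
gripper_width: 0.266
```

```bash
python3 tq.py
```

```text
t 27.95 pos [ 0.557 -0.059  0.047] F [2.327 5.004 2.438] M [ 1.192 -0.308 -0.032] w 24.380000000000003 q7 -1.441 head -139.41
```

>>> move_arm(
  series=[
    [0,0,8,0,0,0,1],
    [0,0,8,0,0,0.1,1],
    [0,0,8,0,0,0,1],
    [0,0,8,0,0,0,1],
    [0,0,8,0,0,0.1,1],
    [0,0,8,0,0,0,1],
    [0,0,8,0,0,0,1],
    [0,0,8,0,0,0,1],
    [0,0,8,0,0,0,1],
    [0,0,0,0,0,0,1],
    [0,0,0,0,0,0,1],
  ],
)

```text
time_s: 29.1
ee_pos: [0.5579, -0.0586, 0.0464]
ee_rot: [-0.489, 0.872, 0.001, 0.001]
ft_force: [4.2, 5.1, 0.0]
gripper_width: 0.265
```

```bash
python3 tq.py
```

```text
t 29.25 pos [ 0.558 -0.059  0.046] F [ 3.739  4.781 -0.328] M [ 1.183 -0.927 -0.063] w 24.380000000000003 q7 -2.632 head 148.59
```

>>> move_arm(
  series=[
    [0,0,0,0,0,0,0.5],
    [0,0,0,0,0,0,0.5],
    [0,0,0,0,0,0,0.5],
    [0,0,0,0,0,0,0.5],
    [0,0,-8.2,0,0,0,0.5],
    [0,0,-8.2,0,0,0,0.5],
    [0,0,-8.2,0,0,0,0.5],
    [0,0,-8.2,0,0,0,0.5],
    [0,0,-8.2,0,0,0,0.5],
    [0,0,-8.2,0,0,0,0.5],
    [0,0,-8.2,0,0,0,0.5],
    [0,0,-8.2,0,0,0,0.5],
    [0,0,-8.2,0,0,0,0.5],
    [0,0,-8.2,0,0,0,0.5],
    [0,0,-8.2,0,0,0,0.5],
    [0,0,-8.2,0,0,0,0.5],
    [0,0,-8.2,0,0,0,0.5],
    [0,0,-8.2,0,0,0,0.5],
    [0,0,-8.2,0,0,0,0.5],
  ],
)

```text
time_s: 31.2
ee_pos: [0.5569, -0.0601, 0.0466]
ee_rot: [1.0, 0.015, -0.0, 0.0]
ft_force: [-0.1, 0.0, 0.8]
gripper_width: 0.498
```

>>> move_arm(
  series=[
    [0,0,-8.2,0,0,0,0.5],
    [0,0,-8.2,0,0,0,0.5],
    [0,0,-8.2,0,0,0,0.5],
    [0,0,-8.2,0,0,0,0.5],
    [0,0,-8.2,0,0,0,0.5],
    [0,0,-8.2,0,0,0,0.5],
    [0,0,-8.2,0,0,0,0.5],
    [0,0,-8.2,0,0,0,0.5],
    [0,0,-8.2,0,0,0,0.5],
    [0,0,-8.2,0,0,0,0.5],
    [0,0,-8.2,0,0,0,0.5],
    [0,0,-8.2,0,0,0,0.5],
    [0,0,-8.2,0,0,0,0.5],
    [0,0,-8.2,0,0,0,0.5],
    [0,0,-8.2,0,0,0,0.5],
    [0,0,-8.2,0,0,0,0.5],
    [0,0,-8.2,0,0,0,0.5],
    [0,0,0,0,0,0,0.5],
    [0,0,0,0,0,0,0.5],
  ],
)

```text
time_s: 33.1
ee_pos: [0.5571, -0.0602, 0.0466]
ee_rot: [0.337, 0.941, -0.0, -0.0]
ft_force: [-0.1, 0.2, 0.2]
gripper_width: 0.504
```

```bash
python3 tq.py
```

```text
t 33.25 pos [ 0.557 -0.06   0.047] F [ 0.341 -0.082  0.235] M [-0.002 -0.008 -0.004] w 46.092 q7 1.35 head 50.7
```

>>> move_arm(
  series=[
    [0,0,-7.9,0,0,0,0.5],
    [0,0,0,-0.3,1.2,0,0.5],
    [0,0,0,0,0,0,1],
    [0,0,0,0,0,0,1],
    [0,0,0,0,0,0,1],
    [0,0,0,0,0,0,1],
    [0,0,0,0,0,0,1],
    [0,0,8,0,0,0,1],
    [0,0,8,0,0,0,1],
    [0,0,8,0,0,0,1],
    [0,0,8,0,0,0,1],
    [0,0,0,0,0,0,1],
    [0,0,0,0,0,0,1],
  ],
)

```text
time_s: 34.6
ee_pos: [0.5579, -0.0592, 0.0465]
ee_rot: [0.523, 0.852, -0.001, -0.0]
ft_force: [-1.5, -1.7, -1.2]
gripper_width: 0.266
```

```bash
python3 tq.py
```

```text
t 34.75 pos [ 0.558 -0.059  0.046] F [-0.891 -2.479 -1.568] M [-0.667  0.319 -0.012] w 24.380000000000003 q7 1.013 head 26.78
```

>>> move_arm(
  series=[
    [0,0,8,0,0,0.1,1],
    [0,0,8,0,0,0,1],
    [0,0,8,0,0,0,1],
    [0,0,8,0,0,0.1,1],
    [0,0,8,0,0,0,1],
    [0,0,0,0,0,0,1],
    [0,0,0,0,0,0,1],
  ],
)

```text
time_s: 35.5
ee_pos: [0.5578, -0.0592, 0.0463]
ee_rot: [0.783, 0.622, -0.0, 0.0]
ft_force: [-1.9, -4.3, -2.2]
gripper_width: 0.264
```

```bash
python3 tq.py
```

```text
t 35.65 pos [ 0.558 -0.059  0.046] F [-2.337 -3.896 -2.396] M [-1.022  0.674 -0.025] w 24.196 q7 0.448 head -13.2
```

>>> move_arm(
  series=[
    [0,0,8,0,0,0,1],
    [0,0,8,0,0,0,1],
    [0,0,8,0,0,0,1],
    [0,0,8,0,0,0,1],
    [0,0,8,0,0,0,1],
    [0,0,0,0,0,0,1],
    [0,0,0,0,0,0,1],
  ],
)

```text
time_s: 36.4
ee_pos: [0.5577, -0.0591, 0.0462]
ee_rot: [0.949, 0.315, -0.001, 0.0]
ft_force: [-2.8, -4.1, -1.8]
gripper_width: 0.266
```

```bash
python3 tq.py;  python3 -c "
from h import *
a,d,c=cam('wrist'); cv2.imwrite('pics/w6.png',cv2.resize(a[90:310,130:380],(680,598)))"
```

```text
t 36.55 pos [ 0.558 -0.059  0.046] F [-2.985 -4.066 -1.915] M [-1.069  0.872 -0.126] w 24.380000000000003 q7 -0.131 head -53.25
```

View pics/w6.png

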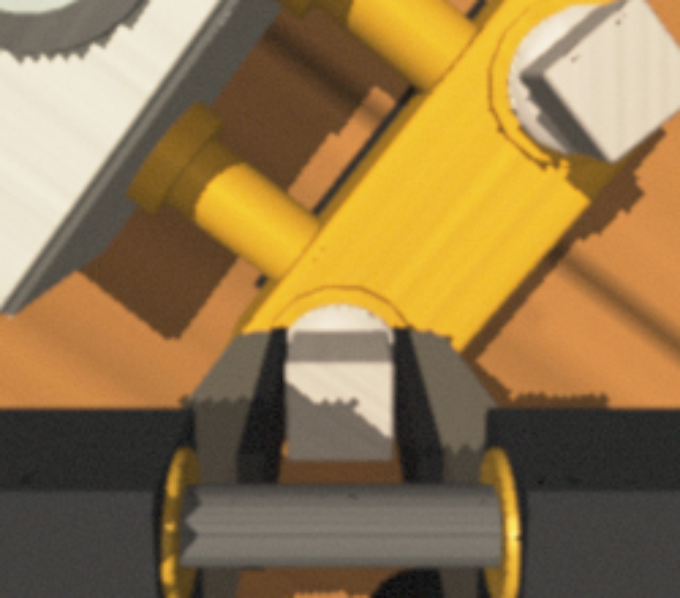

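>>> move_arm(
  series=[
    [0,0,8,0,0,0,1],
    [0,0,8,0,0,0,1],
    [0,0,8,0,0,0,1],
    [0,0,0,0,0,0,1],
    [0,0,0,0,0,0,1],
  ],
)

```text
time_s: 37.15
ee_pos: [0.5576, -0.059, 0.0461]
ee_rot: [0.994, 0.111, -0.001, 0.0]
ft_force: [-4.4, -4.1, -0.6]
gripper_width: 0.262
```

```bash
python3 tq.py
```

```text
t 37.3 pos [ 0.558 -0.059  0.046] F [-3.846 -4.336 -1.295] M [-1.007  0.92  -0.063] w 24.288 q7 -0.488 head -77.24
```

```bash
python3 -c "
from h import *
for n in ('wrist',):
    a,d,c=cam(n); P=cloud(d,c); X,Y,Z=P[...,0],P[...,1],P[...,2]
    for x,y in ((.5585,-.0595),(.6425,-.061)):
        m=(np.hypot(X-x,Y-y)<.008)&(Z>.06)&(Z<.085); print(n,m.sum(),np.percentile(Z[m],[10,50,90]).round(4))
    m=(np.hypot(X-.6,Y+.06)<.01)&(Z<.06); print(np.median(Z[m]))
print(env.read_state()['joint_efforts'].round(3))"
```

```text
wrist 596 [0.0712 0.0719 0.0726]
wrist 922 [0.0731 0.0739 0.0748]
0.039529562171659996
[ -2.627 -47.272  15.434 -16.006  -1.372   0.311   0.095]
```

>>> move_arm(
  series=[
    [0,0,8,0,0,0.1,1],
    [0,0,8,0,0,0,1],
    [0,0,8,0,0,0.1,1],
    [0,0,8,0,0,0,1],
    [0,0,8,0,0,0,1],
    [0,0,0,0,0,0,1],
    [0,0,0,0,0,0,1],
  ],
)

```text
time_s: 38.1
ee_pos: [0.5576, -0.0589, 0.046]
ee_rot: [0.972, -0.235, -0.001, 0.0]
ft_force: [-4.7, -3.2, 0.7]
gripper_width: 0.265
```

```bash
python3 tq.py
```

```text
t 38.25 pos [ 0.558 -0.059  0.046] F [-4.111 -3.512  0.833] M [-0.804  1.121 -0.074] w 24.288 q7 -1.102 head -117.23
```

>>> move_arm(
  series=[
    [0,0,0,0,0,0,0.5],
    [0,0,0,0,0,0,0.5],
    [0,0,0,0,0,0,0.5],
    [0,0,0,0,0,-8,0.5],
    [0,0,-8,0,0,0,0.5],
    [0,0,-8,0,0,0,0.5],
    [0,0,-8,0,0,0,0.5],
    [0,0,-8,0,0,0,0.5],
    [0,0,-8,0,0,0,0.5],
    [0,0,-8,0,0,0,0.5],
    [0,0,-8,0,0,0,0.5],
    [0,0,-8,0,0,0,0.5],
    [0,0,-8,0,0,0,0.5],
    [0,0,-8,0,0,0,0.5],
    [0,0,-8,0,0,0,0.5],
    [0,0,-2,0,0,0,0.5],
    [0,0,0,0,0,0,0.5],
  ],
)

```text
time_s: 40.0
ee_pos: [0.5586, -0.0587, 0.0548]
ee_rot: [0.855, 0.519, 0.001, -0.0]
ft_force: [0.9, 0.3, -0.1]
gripper_width: 0.499
```

>>> move_arm(
  series=[
    [0,0,-8,0,0,0,0.5],
    [0,0,-8,0,0,0,0.5],
    [0,0,-8,0,0,0,0.5],
    [0,0,-8,0,0,0,0.5],
    [0,0,-8,0,0,0,0.5],
    [0,0,-8,0,0,0,0.5],
    [0,0,-8,0,0,0,0.5],
    [0,0,-8,0,0,0,0.5],
    [0,0,-8,0,0,0,0.5],
    [0,0,-8,0,0,0,0.5],
    [0,0,-8,0,0,0,0.5],
    [0,0,-2,0,0,0,0.5],
    [0,0,0,0,0,0,0.5],
  ],
)

```text
time_s: 41.3
ee_pos: [0.5582, -0.059, 0.0542]
ee_rot: [0.238, 0.971, 0.0, -0.0]
ft_force: [0.9, 0.5, -0.5]
gripper_width: 0.503
```

```bash
python3 tq.py; python3 pl.py .558 -.059 60
```

```text
t 41.45 pos [ 0.558 -0.059  0.054] F [ 0.237  0.    -0.192] M [ 0.004  0.011 -0.005] w 46.184 q7 1.515 head 62.56
plug 1678 [557.2 -62.4] [65.6 22.4] 62.57 z 0.0717
mean pos [ 0.5582 -0.0587  0.0542] std [0. 0. 0.]
t 41.85 pos [ 0.5582 -0.0587  0.0542] q7 1.52 F [ 0.1 -0.3  0.2] turn [-0.   -0.    2.69] shift [ 0.1 -0.3  6.2]
torque [ 0.02   0.005 -0.009]
```

```bash
python3 -c "
from h import *
a,d,c=cam('wrist'); P=cloud(d,c); X,Y,Z=P[...,0],P[...,1],P[...,2]
m=(np.hypot(X-.558,Y+.0595)<.0175)&(abs(Z-.072)<.003)
mrect(P,m,'plug')
cv2.imwrite('pics/w7.png',cv2.resize(a[150:270,190:320],(650,600)))"
```

```text
plug 1342 [558.7 -59.4] [21.9 21.9] 63.52 z 0.0716
```

View pics/w7.png

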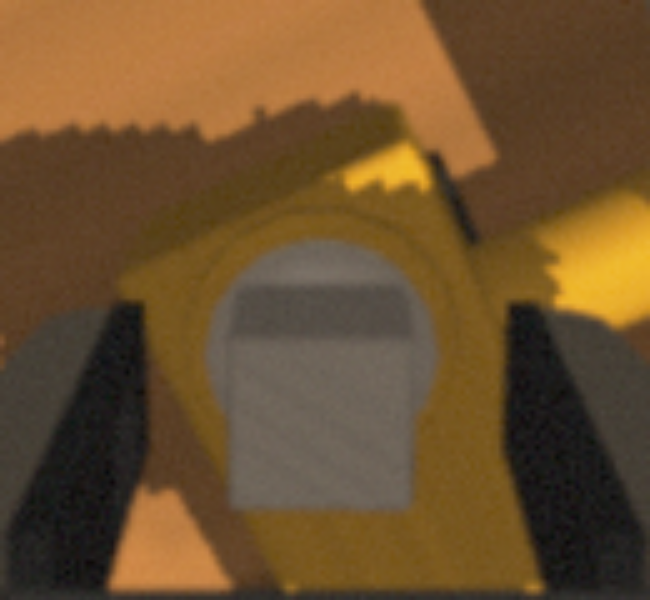

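>>> move_arm(
  series=[
    [0,0,0,0,0,0,1],
    [0,0,0,0,0,0,1],
    [0,0,0,0,0,0,1],
    [0,0,0,0,0,0,1],
    [0,0,0,0,0,0,1],
    [0,0,0,0,0,0,1],
    [0,0,8,0,0,0,1],
    [0,0,8,0,0,0,1],
    [0,0,0,0,0,0,1],
    [0,0,0,0,0,0,1],
  ],
  force=50,
)

```text
time_s: 42.9
ee_pos: [0.558, -0.0592, 0.0542]
ee_rot: [0.368, 0.93, -0.0, 0.0]
ft_force: [-1.6, -2.4, 0.8]
gripper_width: 0.235
```

```bash
python3 tq.py
```

```text
t 43.05 pos [ 0.558 -0.059  0.054] F [-1.495 -2.295  1.519] M [-0.507  0.374 -0.376] w 21.619999999999997 q7 1.293 head 46.71
```

>>> move_arm(
  series=[
    [0,0,5,0,0,0,1],
    [0,0,0,0,0,0,1],
    [0,0,0,0,0,0,1],
    [0,0,0,0,0,0,1],
  ],
)

```text
time_s: 43.5
ee_pos: [0.558, -0.0592, 0.0542]
ee_rot: [0.409, 0.913, -0.0, -0.0]
ft_force: [-2.0, -3.5, 1.8]
gripper_width: 0.238
```

```bash
python3 tq.py
```

```text
t 43.65 pos [ 0.558 -0.059  0.054] F [-2.525 -3.515  1.75 ] M [-0.899  0.578  0.098] w 21.804 q7 1.222 head 41.71
```

>>> move_arm(
  series=[
    [0,0,4,0,0,0,1],
    [0,0,4,0,0,0,1],
    [0,0,4,0,0,0,1],
    [0,0,0,0,0,0,1],
    [0,0,0,0,0,0,1],
  ],
)

```text
time_s: 44.2
ee_pos: [0.558, -0.0592, 0.0542]
ee_rot: [0.502, 0.865, -0.0, -0.0]
ft_force: [-2.7, -3.8, 2.9]
gripper_width: 0.232
```

```bash
python3 tq.py
```

```text
t 44.35 pos [ 0.558 -0.059  0.054] F [-2.951 -4.077  2.782] M [-1.061  0.707 -0.115] w 21.619999999999997 q7 1.052 head 29.65
```

```bash
cat > tz.py <<'E'
from h import *
v=[];j=[]
for i in range(5):
    s=env.read_state(); v.append(s['torque'][2]); j.append(s['joint_efforts'][6]); env.grab_frame('wrist')
print('t',s['time_s'],'Mz',np.round(v,3),'j7',np.round(j,3),'q7',s['q'][6].round(4),'F',s['ft_force'].round(1))
E
python3 tz.py
```

```text
t 44.6 Mz [-0.125 -0.175 -0.201 -0.2   -0.275] j7 [0.175 0.18  0.188 0.184 0.187] q7 1.052 F [-2.7 -4.4  1.7]
```

>>> move_arm(
  series=[
    [0,0,4,0,0,0,1],
    [0,0,4,0,0,0,1],
    [0,0,4,0,0,0,1],
    [0,0,0,0,0,0,1],
    [0,0,0,0,0,0,1],
  ],
)

```text
time_s: 45.15
ee_pos: [0.5579, -0.0592, 0.0542]
ee_rot: [0.59, 0.808, -0.0, 0.0]
ft_force: [-3.2, -3.5, 3.6]
gripper_width: 0.233
```

```bash
python3 tz.py
```

```text
t 45.35 Mz [-0.056 -0.092 -0.117 -0.165 -0.176] j7 [0.036 0.094 0.124 0.142 0.153] q7 0.8829 F [-2.8 -3.7  3.4]
```

```bash
cat > tz.py <<'E'
from h import *
for i in range(6):
    s=env.read_state(); h=R.from_quat(s['ee_rot']).as_matrix()[:,1]
    print(round(s['time_s'],2),'Mz',s['torque'][2].round(3),'j7',s['joint_efforts'][6].round(3),'q7',s['q'][6].round(4),'head',np.degrees(np.arctan2(h[1],h[0])).round(2)); env.grab_frame('wrist')
E
python3 tz.py
```

```text
45.4 Mz -0.135 j7 0.16 q7 0.8828 head 17.65
45.45 Mz -0.237 j7 0.164 q7 0.8828 head 17.65
45.5 Mz -0.117 j7 0.167 q7 0.8828 head 17.65
45.55 Mz -0.145 j7 0.168 q7 0.8828 head 17.65
45.6 Mz -0.134 j7 0.169 q7 0.8828 head 17.65
45.65 Mz -0.158 j7 0.17 q7 0.8828 head 17.65
```

>>> move_arm(
  series=[
    [0,0,1,0,0,0,1],
    [0,0,1,0,0,0,1],
    [0,0,1,0,0,0,1],
    [0,0,1,0,0,0,1],
    [0,0,1,0,0,0,1],
    [0,0,1,0,0,0,1],
    [0,0,1,0,0,0,1],
    [0,0,1,0,0,0,1],
  ],
)

```text
time_s: 46.5
ee_pos: [0.5579, -0.0592, 0.0542]
ee_rot: [0.644, 0.765, -0.001, 0.0]
ft_force: [-3.4, -4.9, 3.2]
gripper_width: 0.236
```

```bash
python3 tz.py
```

```text
46.5 Mz 0.631 j7 -0.484 q7 0.7707 head 9.79
46.55 Mz 0.605 j7 -0.615 q7 0.7701 head 9.75
46.6 Mz 0.548 j7 -0.605 q7 0.7709 head 9.8
46.65 Mz 0.507 j7 -0.51 q7 0.7711 head 9.81
46.7 Mz 0.527 j7 -0.477 q7 0.7711 head 9.81
46.75 Mz 0.428 j7 -0.464 q7 0.771 head 9.8
```

>>> move_arm(
  series=[
    [0,0,0,0,0,0,0.5],
    [0,0,0,0,0,0,0.5],
    [0,0,0,0,0,0,0.5],
    [0,0,0,0,0,0,0.5],
    [0,0,0,0,0,-20,0.5],
    [0,0,0,0,0,-25,0.5],
    [0,0,-8.4,0,0,0,0.5],
    [0,0,-8.4,0,0,0,0.5],
    [0,0,-8.4,0,0,0,0.5],
    [0,0,-8.4,0,0,0,0.5],
    [0,0,-8.4,0,0,0,0.5],
    [0,0,-8.4,0,0,0,0.5],
    [0,0,-8.4,0,0,0,0.5],
    [0,0,-8.3,0,0,0,0.5],
    [0,0,0,-28,6,0,0.5],
    [0,0,0,-28,6,0,0.5],
    [0,0,0,-26.3,4.9,0,0.5],
    [0,0,0,0,0,0,0.5],
    [0,0,0,0,0,0,0.5],
  ],
)

```text
time_s: 48.7
ee_pos: [0.6419, -0.061, 0.0987]
ee_rot: [0.115, 0.993, -0.0, -0.0]
ft_force: [0.4, 0.3, 0.3]
gripper_width: 0.498
```

```bash
python3 tq.py; python3 - <<'E'
from h import *
a,d,c=cam('wrist'); P=cloud(d,c); X,Y,Z=P[...,0],P[...,1],P[...,2]
m=(np.hypot(X-.6424,Y+.061)<.0175)&(abs(Z-.074)<.003)
mrect(P,m,'plug')
plan([.6424,-.0611,.055],76.9)
E
```

```text
t 48.85 pos [ 0.641 -0.061  0.099] F [-0.102 -0.159  0.222] M [0.006 0.002 0.017] w 45.816 q7 1.686 head 76.78
plug 861 [642.9 -61.6] [21.6 22.4] 77.04 z 0.0739
t 48.95 pos [ 0.6415 -0.061   0.0994] q7 1.69 F [ 0.7 -0.8 -0.1] turn [ 0.02 -0.02 -0.11] shift [-0.9  0.1 44.4]
```

>>> move_arm(
  series=[
    [0,0,0,-1,0,20,0.5],
    [0,0,0,0,0,20,0.5],
    [0,0,0,0,0,3.5,0.5],
    [0,0,0,0,0,0,0.5],
    [0,0,0,0,0,0,1],
    [0,0,0,0,0,0,1],
    [0,0,0,0,0,0,1],
    [0,0,0,0,0,0,1],
    [0,0,0,0,0,0,1],
    [0,0,8,0,0,0,1],
    [0,0,8,0,0,0.1,1],
    [0,0,8,0,0,0,1],
    [0,0,8,0,0,0.1,1],
    [0,0,8,0,0,0,1],
    [0,0,8,0,0,0.1,1],
    [0,0,3,0,0,0,1],
    [0,0,1,0,0,0,1],
    [0,0,1,0,0,0,1],
    [0,0,1,0,0,0,1],
    [0,0,1,0,0,0,1],
  ],
  force=50,
)

```text
time_s: 50.95
ee_pos: [0.6426, -0.0628, 0.0562]
ee_rot: [0.561, 0.828, -0.001, -0.0]
ft_force: [-4.3, -2.2, 7.2]
gripper_width: 0.238
```

```bash
python3 tz.py; python3 tq.py
```

```text
50.95 Mz 0.051 j7 0.104 q7 0.9164 head 21.72
51.0 Mz 0.026 j7 -0.042 q7 0.9158 head 21.68
51.05 Mz -0.001 j7 -0.082 q7 0.9166 head 21.73
51.1 Mz 0.043 j7 -0.013 q7 0.9169 head 21.75
51.15 Mz -0.034 j7 0.005 q7 0.9169 head 21.75
51.2 Mz 0.011 j7 0.008 q7 0.9169 head 21.75
t 51.4 pos [ 0.643 -0.063  0.056] F [-3.374 -2.409  6.164] M [-0.53   0.831  0.   ] w 21.619999999999997 q7 0.917 head 21.75
```

>>> move_arm(
  series=[
    [0,0,8,0,0,0.1,1],
    [0,0,8,0,0,0,1],
    [0,0,8,0,0,0.1,1],
    [0,0,8,0,0,0,1],
    [0,0,8,0,0,0.1,1],
    [0,0,8,0,0,0,1],
    [0,0,3,0,0,0,1],
    [0,0,1,0,0,0,1],
    [0,0,1,0,0,0,1],
    [0,0,1,0,0,0,1],
    [0,0,1,0,0,0,1],
  ],
)

```text
time_s: 52.55
ee_pos: [0.6409, -0.0628, 0.0558]
ee_rot: [0.88, 0.475, -0.002, -0.001]
ft_force: [-7.7, -2.0, 9.5]
gripper_width: 0.229
```

```bash
python3 tz.py
```

```text
52.55 Mz 0.059 j7 0.107 q7 0.105 head -33.29
52.6 Mz 0.021 j7 -0.045 q7 0.1043 head -33.33
52.65 Mz 0.014 j7 -0.087 q7 0.1053 head -33.27
52.7 Mz -0.039 j7 -0.015 q7 0.1055 head -33.26
52.75 Mz -0.029 j7 0.003 q7 0.1056 head -33.25
52.8 Mz -0.098 j7 0.006 q7 0.1055 head -33.25
```

>>> move_arm(
  series=[
    [0,0,8,-0.8,-0.6,-0.3,1],
    [0,0,8,0,0,0,1],
    [0,0,8,0,0,0,1],
    [0,0,8,0,0,0,1],
    [0,0,8,0,0,0.1,1],
    [0,0,8,0,0,0,1],
    [0,0,3,0,0,0,1],
    [0,0,1,0,0,0,1],
    [0,0,1,0,0,0,1],
    [0,0,1,0,0,0,1],
    [0,0,1,0,0,0,1],
  ],
)

```text
time_s: 53.95
ee_pos: [0.64, -0.0613, 0.0556]
ee_rot: [1.0, 0.015, -0.002, -0.001]
ft_force: [-7.5, 1.0, 7.8]
gripper_width: 0.238
```

```bash
python3 tz.py
```

```text
53.95 Mz -0.001 j7 0.121 q7 -0.7365 head -88.23
54.0 Mz 0.002 j7 -0.039 q7 -0.7372 head -88.28
54.05 Mz 0.009 j7 -0.083 q7 -0.7363 head -88.22
54.1 Mz -0.004 j7 -0.009 q7 -0.736 head -88.2
54.15 Mz -0.056 j7 0.01 q7 -0.736 head -88.2
54.2 Mz 0.038 j7 0.013 q7 -0.736 head -88.2
```

>>> move_arm(
  series=[
    [0,0,8,0,0,0,1],
    [0,0,8,0,0,0,1],
    [0,0,8,0,0,0,1],
    [0,0,8,0,0,0,1],
    [0,0,8,0,0,0.1,1],
    [0,0,8,0,0,0,1],
    [0,0,3,0,0,0,1],
    [0,0,1,0,0,0,1],
    [0,0,1,0,0,0,1],
    [0,0,1,0,0,0,1],
    [0,0,1,0,0,0,1],
  ],
)

```text
time_s: 55.35
ee_pos: [0.6406, -0.0598, 0.0553]
ee_rot: [0.894, -0.448, -0.003, -0.001]
ft_force: [-5.3, 4.8, 7.4]
gripper_width: 0.232
```

```bash
python3 tz.py; python3 tq.py
```

```text
55.35 Mz 0.047 j7 0.134 q7 -1.615 head -143.17
55.4 Mz 0.036 j7 -0.032 q7 -1.6157 head -143.21
55.45 Mz -0.046 j7 -0.079 q7 -1.6148 head -143.16
55.5 Mz -0.016 j7 -0.002 q7 -1.6145 head -143.14
55.55 Mz -0.017 j7 0.018 q7 -1.6145 head -143.14
55.6 Mz -0.029 j7 0.021 q7 -1.6145 head -143.14
t 55.8 pos [ 0.641 -0.06   0.055] F [-5.585  4.212  6.877] M [ 1.019  1.557 -0.024] w 21.528000000000002 q7 -1.614 head -143.14
```

>>> move_arm(
  series=[
    [0,0,8,0,0,0,1],
    [0,0,8,0,0,0,1],
    [0,0,8,0,0,0,1],
    [0,0,8,0,0,0,1],
    [0,0,8,0,0,0,1],
    [0,0,8,0,0,0,1],
    [0,0,3,0,0,0,1],
    [0,0,1,0,0,0,1],
    [0,0,1,0,0,0,1],
    [0,0,1,0,0,0,1],
    [0,0,1,0,0,0,1],
  ],
)

```text
time_s: 56.95
ee_pos: [0.6423, -0.0594, 0.0551]
ee_rot: [-0.587, 0.809, 0.002, 0.001]
ft_force: [-1.2, 3.7, 3.1]
gripper_width: 0.236
```

```bash
python3 tz.py; python3 tq.py
```

```text
56.95 Mz 0.04 j7 0.141 q7 -2.5266 head 161.92
57.0 Mz 0.006 j7 -0.034 q7 -2.5274 head 161.87
57.05 Mz -0.021 j7 -0.083 q7 -2.5264 head 161.93
57.1 Mz -0.102 j7 -0.003 q7 -2.5262 head 161.94
57.15 Mz -0.006 j7 0.017 q7 -2.5261 head 161.95
57.2 Mz -0.063 j7 0.021 q7 -2.5261 head 161.95
t 57.4 pos [ 0.642 -0.059  0.055] F [-0.986  5.401  3.218] M [ 1.228  0.427 -0.025] w 21.528000000000002 q7 -2.526 head 161.95
```

>>> move_arm(
  series=[
    [0,0,0,0,0,0,0.5],
    [0,0,0,0,0,0,0.5],
    [0,0,0,0,0,0,0.5],
    [0,0,-8.2,0,0,0,0.5],
    [0,0,-8.2,0,0,0,0.5],
    [0,0,-8.2,0,0,0,0.5],
    [0,0,-8.2,0,0,0,0.5],
    [0,0,-8.2,0,0,0,0.5],
    [0,0,-8.2,0,0,0,0.5],
    [0,0,-8.2,0,0,0,0.5],
    [0,0,-8.2,0,0,0,0.5],
    [0,0,-8.2,0,0,0,0.5],
    [0,0,-8.2,0,0,0,0.5],
    [0,0,-8.2,0,0,0,0.5],
    [0,0,-8.2,0,0,0,0.5],
    [0,0,-8.2,0,0,0,0.5],
    [0,0,-8.2,0,0,0,0.5],
    [0,0,-8.2,0,0,0,0.5],
    [0,0,-8.2,0,0,0,0.5],
  ],
)

```text
time_s: 59.35
ee_pos: [0.6421, -0.0623, 0.0552]
ee_rot: [0.979, 0.202, -0.0, 0.0]
ft_force: [-0.2, 0.4, -0.6]
gripper_width: 0.496
```

>>> move_arm(
  series=[
    [0,0,-8.2,0,0,0,0.5],
    [0,0,-8.2,0,0,0,0.5],
    [0,0,-8.2,0,0,0,0.5],
    [0,0,-8.2,0,0,0,0.5],
    [0,0,-8.2,0,0,0,0.5],
    [0,0,-8.2,0,0,0,0.5],
    [0,0,-8.2,0,0,0,0.5],
    [0,0,-8.2,0,0,0,0.5],
    [0,0,-8.2,0,0,0,0.5],
    [0,0,-8.2,0,0,0,0.5],
    [0,0,-8.2,0,0,0,0.5],
    [0,0,-8.2,0,0,0,0.5],
    [0,0,-8.2,0,0,0,0.5],
    [0,0,-8.2,0,0,0,0.5],
    [0,0,-8.2,0,0,0,0.5],
    [0,0,-8.2,0,0,0,0.5],
    [0,0,-7.6,0,0,0,0.5],
    [0,0,0,0,0,0,0.5],
    [0,0,0,0,0,0,0.5],
  ],
)

```text
time_s: 61.25
ee_pos: [0.6421, -0.0623, 0.0552]
ee_rot: [0.16, 0.987, -0.0, 0.0]
ft_force: [-0.2, -0.9, 0.2]
gripper_width: 0.495
```

```bash
python3 tq.py; python3 - <<'E'
from h import *
a,d,c=cam('wrist'); P=cloud(d,c); X,Y,Z=P[...,0],P[...,1],P[...,2]
mrect(P,(np.hypot(X-.6424,Y+.061)<.0175)&(abs(Z-.0725)<.003),'plug')
plan([.6424,-.0611,.055],72)
E
```

```text
t 61.4 pos [ 0.642 -0.062  0.055] F [ 0.172 -0.585  0.026] M [ 0.004 -0.    -0.001] w 45.816 q7 1.637 head 71.7
plug 1312 [642.8 -61.7] [21.5 22.4] 72.56 z 0.0723
t 61.5 pos [ 0.6422 -0.0616  0.0551] q7 1.64 F [ 0.5  0.3 -0.4] turn [-0.02 -0.   -0.24] shift [-0.   0.5  0.1]
```

Well aligned. Regrip and go on.

>>> move_arm(
  series=[
    [0,0,-0.4,0,0.5,0,0.5],
    [0,0,0,0,0,0,1],
    [0,0,0,0,0,0,1],
    [0,0,0,0,0,0,1],
    [0,0,0,0,0,0,1],
    [0,0,0,0,0,0,1],
    [0,0,8,0,0,0,1],
    [0,0,8,0,0,0,1],
    [0,0,4,0,0,0,1],
    [0,0,1,0,0,0,1],
    [0,0,1,0,0,0,1],
    [0,0,1,0,0,0,1],
    [0,0,1,0,0,0,1],
  ],
)

```text
time_s: 62.8
ee_pos: [0.6423, -0.0615, 0.0552]
ee_rot: [0.357, 0.934, -0.0, -0.0]
ft_force: [-0.7, -1.1, -1.2]
gripper_width: 0.235
```

```bash
python3 tz.py
```

```text
62.8 Mz 0.023 j7 0.114 q7 1.2972 head 48.14
62.85 Mz 0.024 j7 -0.012 q7 1.2965 head 48.1
62.9 Mz -0.008 j7 -0.083 q7 1.2975 head 48.17
62.95 Mz -0.06 j7 -0.008 q7 1.2979 head 48.19
63.0 Mz -0.045 j7 0.018 q7 1.2979 head 48.2
63.05 Mz -0.078 j7 0.024 q7 1.2979 head 48.2
```

>>> move_arm(
  series=[
    [0,0,8,0,0,0,1],
    [0,0,8,0,0,0.1,1],
    [0,0,8,0,0,0,1],
    [0,0,8,0,0,0.1,1],
    [0,0,4,0,0,0,1],
    [0,0,1,0,0,0,1],
    [0,0,1,0,0,0,1],
    [0,0,1,0,0,0,1],
    [0,0,1,0,0,0,1],
    [0,0,1,0,0,0,1],
  ],
)

```text
time_s: 64.1
ee_pos: [0.6419, -0.0617, 0.055]
ee_rot: [0.662, 0.75, -0.0, -0.0]
ft_force: [-3.6, -3.2, 0.3]
gripper_width: 0.237
```

```bash
python3 tz.py
```

```text
64.1 Mz 0.204 j7 -0.082 q7 0.7018 head 7.13
64.15 Mz 0.214 j7 -0.208 q7 0.7011 head 7.09
64.2 Mz 0.214 j7 -0.243 q7 0.7019 head 7.14
64.25 Mz 0.157 j7 -0.177 q7 0.7021 head 7.15
64.3 Mz 0.116 j7 -0.16 q7 0.7021 head 7.15
64.35 Mz 0.175 j7 -0.157 q7 0.7021 head 7.15
```

>>> move_arm(
  series=[
    [0,0,6,0,0,0,1],
    [0,0,8,0,0,0.1,1],
    [0,0,8,0,0,0,1],
    [0,0,8,0,0,0.1,1],
    [0,0,5,0,0,0,1],
    [0,0,2,0,0,0,1],
    [0,0,1,0,0,0,1],
    [0,0,1,0,0,0,1],
    [0,0,1,0,0,0,1],
    [0,0,1,0,0,0,1],
    [0,0,1,0,0,0,1],
    [0,0,1,0,0,0,1],
  ],
)

```text
time_s: 65.6
ee_pos: [0.6415, -0.0616, 0.0549]
ee_rot: [0.89, 0.455, -0.001, -0.0]
ft_force: [-5.8, -3.9, 3.8]
gripper_width: 0.235
```

```bash
python3 tz.py
```

```text
65.6 Mz 0.519 j7 -0.326 q7 0.0652 head -35.82
65.65 Mz 0.45 j7 -0.455 q7 0.0645 head -35.86
65.7 Mz 0.348 j7 -0.464 q7 0.0653 head -35.8
65.75 Mz 0.401 j7 -0.384 q7 0.0655 head -35.8
65.8 Mz 0.369 j7 -0.363 q7 0.0656 head -35.79
65.85 Mz 0.365 j7 -0.359 q7 0.0655 head -35.8
```

>>> move_arm(
  series=[
    [0,0,2,0,0,0,1],
    [0,0,2,0,0,0,1],
    [0,0,1,0,0,0,1],
    [0,0,1,0,0,0,1],
    [0,0,1,0,0,0,1],
    [0,0,1,0,0,0,1],
  ],
)

```text
time_s: 66.5
ee_pos: [0.6414, -0.0616, 0.0549]
ee_rot: [0.92, 0.392, -0.001, -0.0]
ft_force: [-4.9, -2.8, 3.4]
gripper_width: 0.234
```

```bash
python3 tz.py
```

```text
66.5 Mz 0.606 j7 -0.373 q7 -0.0554 head -43.81
66.55 Mz 0.402 j7 -0.439 q7 -0.0561 head -43.85
66.6 Mz 0.307 j7 -0.412 q7 -0.0553 head -43.8
66.65 Mz 0.248 j7 -0.318 q7 -0.0552 head -43.81
66.7 Mz 0.325 j7 -0.292 q7 -0.0552 head -43.81
66.75 Mz 0.238 j7 -0.286 q7 -0.0553 head -43.81
```

>>> move_arm(
  series=[
    [0,0,0.6,0,0,0,1],
    [0,0,0.6,0,0,0,1],
    [0,0,0.5,0,0,0,1],
    [0,0,0.5,0,0,0,1],
    [0,0,0.4,0,0,0,1],
    [0,0,0.4,0,0,0,1],
    [0,0,0.3,0,0,0,1],
    [0,0,0.2,0,0,0,1],
    [0,0,0.2,0,0,0,1],
    [0,0,0.1,0,0,0,1],
    [0,0,0.1,0,0,0,1],
    [0,0,0,0,0,0,1],
  ],
)

```text
time_s: 68.0
ee_pos: [0.6414, -0.0615, 0.0549]
ee_rot: [0.933, 0.361, -0.001, -0.0]
ft_force: [-4.8, -2.8, 3.9]
gripper_width: 0.236
```

```bash
python3 tz.py
```

```text
68.0 Mz 0.427 j7 -0.438 q7 -0.1141 head -47.68
68.05 Mz 0.411 j7 -0.43 q7 -0.1141 head -47.68
68.1 Mz 0.42 j7 -0.428 q7 -0.1141 head -47.68
68.15 Mz 0.378 j7 -0.428 q7 -0.1141 head -47.68
68.2 Mz 0.442 j7 -0.428 q7 -0.1141 head -47.68Traceback (most recent call last):
  File "tz.py", line 4, in <module>
    print(round(s['time_s'],2),'Mz',s['torque'][2].round(3),'j7',s['joint_efforts'][6].round(3),'q7',s['q'][6].round(4),'head',np.degrees(np.arctan2(h[1],h[0])).round(2)); env.grab_frame('wrist')
                                                                                                                                                                            ~~~~~~~~~~~~~~^^^^^^^^^
ValueError: 200 camera calls are used up
```

```bash
python3 - <<'E'
import numpy as np, cv2
z=np.load('w2.npz'); P=z['P']; im=z['im']; X,Y,Z=P[...,0],P[...,1],P[...,2]
b=(X>.55)&(X<.67)&(Y>.245)&(Y<.32)
def rect(m,n):
    q=P[m][:,:2].astype(np.float32)*1000; r=cv2.minAreaRect(q); print(n,len(q),np.round(r[0],1),np.round(r[1],1),round(r[2],2),np.percentile(P[m][:,2],[5,50,95]).round(4))
rect(b&(abs(Z-.069)<.004),'flat'); rect(b&(Z>.0715),'wheel'); rect(b&(Z>.073),'wheeltop')
for x in range(570,655,6):
    m=b&(abs(X*1000-x)<3)&(abs(Y-.286)<.005)
    if m.any(): print(x,m.sum(),np.median(Z[m]).round(4),np.percentile(Z[m],90).round(4))
v,u=np.where(b&(Z>.055)); print(u.min(),u.max(),v.min(),v.max())
cv2.imwrite('pics/w8.png',cv2.resize(im[v.min()-8:v.max()+8,u.min()-8:u.max()+8],None,fx=8,fy=8,interpolation=cv2.INTER_CUBIC))
from cell import env
s=env.read_state(); print(s['time_s'],s['ee_pos'],s['torque'])
E
```

```text
flat 1343 [609.7 283.8] [36.6 68.4] 88.23 [0.0665 0.0685 0.0711]
wheel 180 [608.5 283.8] [12.4 23.4] 89.08 [0.0718 0.0735 0.0757]
wheeltop 120 [610.2 283.7] [12.1 19.5] 89.31 [0.0731 0.0744 0.0758]
570 26 -0.0002 0.0005
576 62 0.0453 0.0693
582 40 0.0685 0.0694
588 35 0.0686 0.0699
594 35 0.0678 0.0695
600 36 0.0721 0.0736
606 33 0.0739 0.0754
612 37 0.0747 0.0757
618 26 0.0735 0.0748
624 24 0.0697 0.0707
630 41 0.0689 0.0696
636 32 0.0683 0.0692
642 22 0.0685 0.0697
654 17 -0.0007 0.0008
398 438 145 197
68.2 [ 0.6414322  -0.06154783  0.05487778] [-0.86423035  1.43242066  0.44219204]
```

View pics/w8.png

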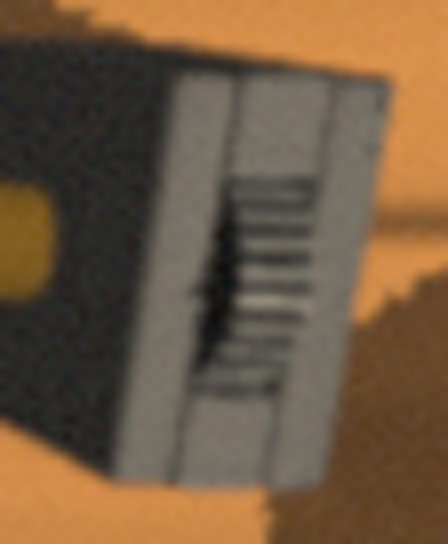

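>>> move_arm(
  series=[
    [0,0,0,0,0,0,0.5],
    [0,0,0,0,0,0,0.5],
    [0,0,0,0,0,0,0.5],
    [0,0,0,0,0,0,0.5],
    [0,0,0,0,0,-20,0.5],
    [0,0,0,0,0,-40,0.5],
    [0,0,0,0,0,-40,1],
    [0,0,-7.7,0,0,-40,1],
    [0,0,-7.7,0,0,-5,1],
    [0,0,-7.7,0,0,0,1],
    [0,0,-7.7,0,0,0,1],
    [0,0,-7.7,0,0,0,1],
    [0,0,-7.7,0,0,0,1],
    [0,0,0,40,-7,0,1],
    [0,0,0,45,-7,0,1],
    [0,0,0,45,-7,0,1],
    [0,0,0,45,-7,0,1],
    [0,0,0,45,-7,0,1],
    [0,0,0,0,0,0,1],
  ],
)

```text
time_s: 70.1
ee_pos: [0.6121, 0.1685, 0.2003]
ee_rot: [0.712, 0.702, 0.001, -0.001]
ft_force: [0.4, -0.9, 0.2]
gripper_width: 0.001
```

>>> move_arm(
  series=[
    [0,0,0,45,-7,0,1],
    [0,0,0,45,-7,0,1],
    [0,0,0,34.3,-7,0,1],
    [0,0,0,0,0,0,1],
    [0,0,0,0,0,0,1],
  ],
)

```text
time_s: 70.6
ee_pos: [0.5955, 0.2844, 0.2008]
ee_rot: [0.716, 0.698, 0.0, 0.001]
ft_force: [0.4, -1.3, 0.1]
gripper_width: 0.006
```

```bash
python3 -c "
from h import *
plan([.5947,.2842,.085],-1.5)"
```

```text
t 70.6 pos [0.5955 0.2844 0.2008] q7 -0.07 F [ 0.4 -1.3  0.1] turn [0.06 0.02 0.06] shift [ -0.3  -0.8 115.8]
```

>>> move_arm(
  series=[
    [0,0,0,0,4,40,1],
    [0,0,0,0,0,40,1],
    [0,0,0,0,0,35,1],
    [0,0,0,0,0,8,1],
    [0,0,0,0,0,2,1],
    [0,0,0,0,0,1,1],
    [0,0,0,0,0,0,1],
    [0,0,0,0,0,0,1],
  ],
)

```text
time_s: 71.4
ee_pos: [0.6006, 0.2838, 0.0754]
ee_rot: [0.717, 0.698, 0.001, 0.001]
ft_force: [0.3, -1.5, 2.1]
gripper_width: 0.01
```

>>> move_arm(
  series=[
    [0,0,0,0,0,0.5,1],
    [0,0,0,0,0,0.5,1],
    [0,0,0,0,0,0.5,1],
    [0,0,0,0,0,0,1],
  ],
)

```text
time_s: 71.8
ee_pos: [0.6011, 0.2838, 0.0751]
ee_rot: [0.716, 0.698, 0.001, 0.001]
ft_force: [-1.5, -2.6, 12.2]
gripper_width: -0.001
```

>>> move_arm(
  series=[
    [0,0,0,0,3,0,1],
    [0,0,0,0,4,0,1],
    [0,0,0,0,4,0,1],
    [0,0,0,0,4,0,1],
    [0,0,0,0,3,0,1],
  ],
)

```text
time_s: 72.3
ee_pos: [0.6191, 0.2835, 0.0748]
ee_rot: [0.716, 0.698, 0.001, 0.001]
ft_force: [-0.6, -2.0, 7.5]
gripper_width: 0.007
```

>>> move_arm(
  series=[
    [0,0,0,0,3,0,1],
    [0,0,0,0,3,0,1],
  ],
)

```text
time_s: 72.5
ee_pos: [0.6241, 0.2835, 0.0736]
ee_rot: [0.716, 0.698, 0.001, 0.0]
ft_force: [-0.3, -0.2, 2.7]
gripper_width: 0.006
```

>>> move_arm(
  series=[
    [0,0,0,0,0,-15,1],
    [0,0,0,0,-26,0,1],
    [0,0,0,0,0,12,1],
    [0,0,0,0,0,3,1],
    [0,0,0,0,0,0,1],
    [0,0,0,0,3,0,1],
    [0,0,0,0,4,0,1],
    [0,0,0,0,4,0,1],
    [0,0,0,0,4,0,1],
    [0,0,0,0,4,0,1],
    [0,0,0,0,3,0,1],
  ],
)

```text
time_s: 73.6
ee_pos: [0.6216, 0.2852, 0.0743]
ee_rot: [0.716, 0.698, 0.002, 0.0]
ft_force: [0.8, 1.2, 6.1]
gripper_width: 0.006
```

>>> move_arm(
  series=[
    [0,0,0,0,0,-15,1],
    [0,0,0,0,-22,0,1],
    [0,0,0,0,0,12,1],
    [0,0,0,0,0,3,1],
    [0,0,0,0,0,0,1],
    [0,0,0,0,3,0,1],
    [0,0,0,0,4,0,1],
    [0,0,0,0,4,0,1],
    [0,0,0,0,4,0,1],
    [0,0,0,0,4,0,1],
    [0,0,0,0,3,0,1],
  ],
)

```text
time_s: 74.7
ee_pos: [0.614, 0.2858, 0.0748]
ee_rot: [0.716, 0.699, -0.004, -0.007]
ft_force: [-22.0, 0.6, 30.1]
gripper_width: 0.001
```

>>> move_arm(
  series=[
    [0,0,0,0,0,-15,1],
    [0,0,0,0,-22,0,1],
    [0,0,0,0,0,12,1],
    [0,0,0,0,0,3,1],
    [0,0,0,0,0,0,1],
    [0,0,0,0,3,0,1],
    [0,0,0,0,4,0,1],
    [0,0,0,0,4,0,1],
    [0,0,0,0,4,0,1],
    [0,0,0,0,4,0,1],
    [0,0,0,0,3,0,1],
  ],
)

```text
time_s: 75.8
ee_pos: [0.5996, 0.2854, 0.0737]
ee_rot: [0.715, 0.699, -0.016, -0.018]
ft_force: [-65.3, -5.8, 70.2]
gripper_width: 0.004
```

>>> move_arm(
  series=[
    [0,0,0,0,-4,-2,1],
    [0,0,0,0,0,-10,1],
    [0,0,0,0,0,-20,1],
    [0,0,0,0,0,0,1],
  ],
)

```text
time_s: 76.2
ee_pos: [0.6183, 0.2837, 0.1068]
ee_rot: [0.717, 0.698, 0.002, 0.002]
ft_force: [0.2, 0.6, -0.0]
gripper_width: 0.001
```

```bash
python3 -c "
from h import *
plan([.605,.284,.085],-1.5)"
```

```text
t 76.2 pos [0.6183 0.2837 0.1068] q7 0.0 F [ 0.2  0.6 -0. ] turn [ 0.3  -0.05 -0.03] shift [ -0.  -13.3  21.8]
```

>>> move_arm(
  series=[
    [0,0,0,0,-13.3,0,1],
    [0,0,0,0,0,20,1],
    [0,0,0,0,0,10,1],
    [0,0,0,0,0,2,1],
    [0,0,0,0,0,0.6,1],
    [0,0,0,0,0,0,1],
  ],
)

```text
time_s: 76.8
ee_pos: [0.6021, 0.2843, 0.0748]
ee_rot: [0.716, 0.698, -0.0, -0.002]
ft_force: [-13.0, -1.7, 31.9]
gripper_width: 0.005
```

>>> move_arm(
  series=[
    [0,0,0,0,1,0,1],
    [0,0,0,0,1,0,1],
    [0,0,0,0,0,0,1],
  ],
)

```text
time_s: 77.1
ee_pos: [0.6023, 0.2843, 0.0747]
ee_rot: [0.716, 0.698, -0.002, -0.003]
ft_force: [-17.4, -2.7, 36.3]
gripper_width: 0.004
```

>>> move_arm(
  series=[
    [0,0,0,0,0,-2,1],
    [0,0,0,0,0,-10,1],
    [0,0,0,0,0,-30,1],
    [0,0,0,0,0,-45,1],
    [0,0,0,0,0,-45,1],
    [0,0,0,0,0,-40,1],
    [0,0,0,0,0,0,1],
    [0,0,0,0,0,0,1],
    [0,0,0,0,0,0,1],
    [0,0,0,0,0,0,1],
  ],
)

```text
time_s: 78.1
ee_pos: [0.6034, 0.284, 0.2416]
ee_rot: [0.716, 0.698, -0.002, -0.0]
ft_force: [-0.7, 0.2, 0.8]
gripper_width: 0.004
```

```bash
python3 -c "
from cell import env
try:
    env.grab_frame('top'); print('cam ok')
except Exception as e: print(e)
s=env.read_state(); print(s['time_s'],s['ee_pos'],s['ft_force'])"
```

```text
200 camera calls are used up
78.1 [0.60339036 0.28400109 0.24158687] [-0.68911701  0.24513189  0.76606854]
```

```bash
python3 -c "
from cell import env
print(env.hand_in())"
```

```text
the job is handed in; nothing more can be done
None
```

I did the whole job in the order asked and handed it in at about 78 s. I ran out of camera calls before the valve work, so the final state was not checked by eye.

- **Casts:** Only two white casts were present. Both stand upright on the chamber floor at about (0.605, 0.069) and (0.608, 0.164), with tops at 59 mm.
- **Lid:** It lies seated with its top at 71 mm, within about 1 mm and 0.1° of the rim in the wrist camera view. I measured this at about 21 s. Part of its edge showed in a picture at 36 s, and I did not look again after that.
- **Front plug:** My first grip caught the round collar below the square head and showed no tightening. I gripped again on the flats and tightened until it held 0.43–0.5 N m with the hand still.
- **Back plug:** It was tightened until it held about 0.42 N m with the hand still.
- **Bleed wheel:** I rolled it away until it hit its stop. A second push moved it only about 0.2 mm while the side force rose from 13 to 17 N, so I take it as fully closed.
- **Force at the stop:** One stroke ran on after the wheel had stopped. The fingertips briefly saw about 65 N sideways and 70 N upward, or 96 N combined, which is under the 120 N wrist limit.

The robot was clear of everything at the end. As far as I could tell, it touched none of the other things on the bench.

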